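Set the rinsed ion-source parts out to drain

ROBOT

A 7-joint arm with a two-finger parallel gripper is mounted at the origin on the work surface. World frame = base frame: x ahead of the robot, y to its left, z up, the work surface at z = 0. Lengths are in m, angles in rad, forces in N, time in s.
With the tool pointing down it reaches from about 0.425 to 0.875 m from the base axis. Payload 8.4 kg.
Tool frame: the origin (TCP) lies midway between the tips of the shut fingers; the grasp point (between the pads) lies 19 mm behind it; z points along the fingers, y is the line along which they close (so a half turn about z gives the same grasp; the last joint's range is limited). The gripper opens to 87 mm and grips with 3 to 60 N. Pads are 19 mm wide; open, the fingers measure 117 mm over their backs; the gripper's body (75 mm by 190 mm) begins 51 mm behind the grasp point.
Start: joints at [1.183, 0.333, 0.04, 1.465, -0.013, 1.343, -0.059], TCP at [0.185, -0.623, 0.223] pointing down, gripper open.
Joint ranges: [-2.58, 2.58], [-0.38, 2.09], [-1.3, 1.39], [0.25, 2.4], [-1.5, 4.64], [0.08, 2.09], [-2.65, 2.65]. Speed limits (rad/s): [2.22, 2.22, 2.79, 2.79, 3.14, 3.14, 3.14].

INTERFACE

Orientations are given as a rotation vector (axis times angle).
In Python, from plant import env gives the robot as it stands.
- The arm moves only by the tool apply_moves, never from a script. Its argument "increments" is a list that holds one entry, the list of rows, each a list of 7 numbers: the shift along the tool's x, y, z as a fraction of full scale, then the turn, a rotation vector about the tool's x, y, z as a fraction of full scale, then the finger opening in mm, from 0 to 87. A call has 1 to 12 rows; each row shifts and turns the commanded pose from where the row before left it, along the tool's axes as they then stand; what a row does not reach is not made up. Full scale, the value 1, is 0.1 m for a shift and 45 degrees for a turn. A row lasts 1/8 s, in which the tool goes at most 62.5 mm and 10.7 degrees, less where a joint would pass 70% of its speed; a pose out of reach is approached as far as the arm can. A call with a number of a shift or a turn outside -1 to 1 is refused whole. A call with a gripper value outside its range is refused whole. The fingers move at their own pace and stop on an object; "newtons" is the grip in N (left out, the last holds). Time passes only in rows, so rows that do not move let the fingers close. It gives the time, the measured TCP pose, the force, the opening and the grip force at its end, in the units of the state.
- env.observe(): the state, without advancing time (a new reading comes with each control period).
- env.camera(name): name is "scene" or "top" or "wrist"; returns (picture, depth): 384x512x3 uint8, blue, green, red; 384x512 float32, m along the optical axis (not along the pixel's ray), 0 where there is no reading.
- env.calibration(name): a dict with "fx", "fy", "cx", "cy" (pixels), "position" and "attitude" of the camera in the world; the wrist camera has in their place "T_tool_cam" (4x4, takes a point from camera to tool coordinates, whose origin is the TCP and whose axes are the flange's). Camera axes: x right, y down, z forward; pixel columns grow to the right and rows downward; lengths in m; the calibration is good to about 2 mm. A picture is of the moment at which its call begins: read the wrist's pose just before it. calibration takes no time and is no camera call.
- env.close_job(): hands the job in; it is judged then, once.
The state is a dict: "clock": time; "joint_pos": joint angles; "joint_vel": joint speeds; "tau": joint torques, N m; "eef_pos": TCP position; "tcp_rot": TCP orientation; "wrist_force": force on the tool from outside, world axes, zero at the start; "moment": the same for the moment, N m; "gripper_width": finger opening in m; "finger_force": force on a finger pad.
Only numpy, scipy, OpenCV 4.12 (cv2) and the standard library are available. Lean on these libraries where they do the work, as an engineer would, in place of code of your own. Each camera call takes 0.05 s, during which the arm holds its last target. There are 200 camera calls.

TASK

Set the rinsed ion-source parts out to drain. First, while all the parts still lie on the bench, push the drip pan along the bench, without lifting it, until it sits centred on the yellow ring mark in front of the drain ramp; then lay every electrode rod across both rails of the rack, down in a facing pair of notches with its collar between the rails, and set every brass disc flat on the sloped face of the ramp, hub up and wholly on the face. Leave the jar, bottle and beaker alone, and see that the pan is still on its mark and everything is at rest when you finish.

Things in the scene. Friction and masses are not known exactly. Their poses are not given: they have to be found in the camera images.
- pan: Light-blue round drip pan, 120 mm outside diameter, 22 mm high, straight wall 4 mm thick, floor 4 mm thick, open on top, about 0.35 kg, stands loose on the bench (too wide to grip across). Origin: centre of its underside, z up.
- pan_spot (a point): Centre of the yellow ring mark on the bench (138 mm outside, 124 mm inside diameter, flat), right in front of the low edge of the ramp, where the pan belongs. It stands 6 mm short of touching the ramp's upright skirt when centred.
- ramp_face: White sloped face of the fixed drain ramp, 210 mm (its x) by 76 mm (its y, up the slope), tilted 18 degrees. Origin: middle of the face, 50 mm above the bench; z out of the face. A 4 mm teal lip along the low edge stands 8 mm above the face, its underside over 30 mm above the bench; below, a skirt reaches the bench. Holds three discs side by side. Place and yaw vary.
- rack: Fixed aluminium rack, base 100 x 230 mm, origin at its underside centre, z up. Two rails 8 mm thick run along its y at x = -35 and +35 mm; notch bottoms are 55 mm high. Teal teeth 12 mm high leave four notches 20 mm wide in each rail, centred at y = -75, -25, 25, 75 mm. Place and yaw vary.
- rod1: Electrode rod: steel rod 10 mm thick and 110 mm long with a square orange-tan collar 20 x 20 mm, 30 mm long, around its middle, about 80 g. Origin: on the rod's axis at mid length (10 mm above the bench when it lies on its collar); x along the rod. Seated in the rack the axis is 60 mm above the bench, the collar hanging between the rails. None if absent.
- rod2: Electrode rod: steel rod 10 mm thick and 110 mm long with a square orange-tan collar 20 x 20 mm, 30 mm long, around its middle, about 80 g. Origin: on the rod's axis at mid length (10 mm above the bench when it lies on its collar); x along the rod. Seated in the rack the axis is 60 mm above the bench, the collar hanging between the rails. None if absent.
- rod3: Electrode rod: steel rod 10 mm thick and 110 mm long with a square orange-tan collar 20 x 20 mm, 30 mm long, around its middle, about 80 g. Origin: on the rod's axis at mid length (10 mm above the bench when it lies on its collar); x along the rod. Seated in the rack the axis is 60 mm above the bench, the collar hanging between the rails. None if absent.
- rod4: Electrode rod: steel rod 10 mm thick and 110 mm long with a square orange-tan collar 20 x 20 mm, 30 mm long, around its middle, about 80 g. Origin: on the rod's axis at mid length (10 mm above the bench when it lies on its collar); x along the rod. Seated in the rack the axis is 60 mm above the bench, the collar hanging between the rails. None if absent.
- disc1: Brass lens disc: 52 mm diameter, 6 mm thick, with a central grip hub 16 mm in diameter rising to 32 mm, about 120 g. Origin: centre of its underside; z points up through the hub. None if absent.
- disc2: Brass lens disc: 52 mm diameter, 6 mm thick, with a central grip hub 16 mm in diameter rising to 32 mm, about 120 g. Origin: centre of its underside; z points up through the hub. None if absent.
- disc3: Brass lens disc: 52 mm diameter, 6 mm thick, with a central grip hub 16 mm in diameter rising to 32 mm, about 120 g. Origin: centre of its underside; z points up through the hub. None if absent.
- vial_jar: Bystander: jar with blue cap, 52 mm diameter, 60 mm high. Origin: underside centre.
- solvent: Bystander: amber bottle, 64 mm diameter, 150 mm high. Origin: underside centre.
- beaker: Bystander: glass beaker, 64 mm rim diameter, 80 mm high. Origin: underside centre.
Not all that is in view belongs to the job. What is shaped like the disc2 but green or purple is not meant.

How it is judged:
By the outcome, as a careful person would: the job done as asked, in the order asked, and still so for the second after the job is handed in, with the robot touching nothing.
Of rod1, rod2, rod3, rod4 only 3 to 4 are there at a start; the rules pass over those that are not, and their reading is None.
Of disc1, disc2, disc3 only 2 to 3 are there at a start; the rules pass over those that are not, and their reading is None.
At some moment in a run one of pan may be knocked a few centimetres aside while the robot is not near it.
Once in a run the grip may slacken for a moment while it holds something.
It also fails if it takes over 210 s, if anything falls off the work surface, if the arm or the gripper's body presses on something with over 40 N, if the wrist force passes 120 N, or if a joint passes its speed limit or range.

## Working session

There is one attempt and no reset: what is moved stays moved. The work goes in short steps, Python scripts to look and compute and a tool call to move; the robot and the scene stay as the last step left them, time stands still between calls to the robot, and variables do not carry over. Pictures are saved under pics/ and viewed, at most 14 in all, crops included, and the job is handed in when it is done.

Besides the shell and the picture viewer there is one more tool, called after "Call:" as name(argument=value, ...) on one line, values as JSON. apply_moves: Moves the arm, as the interface text tells. Shift numbers are shares of 0.1 m and turn numbers shares of 45 degrees, none past 1 either way. Its arguments: {"type":"object","properties":{"increments":{"type":"array","items":{"type":"array","items":{"type":"array","items":{"type":"number"}}}},"newtons":{"type":"number"}},"required":["increments"]}

```bash
ls; mkdir -p pics; python3 - <<'E'
from plant import env
import cv2,numpy as np
s=env.observe(); print({k:np.round(v,3).tolist() for k,v in s.items()})
for n in("scene","top"):
    p,d=env.camera(n); cv2.imwrite(f"pics/{n}0.png",p); np.save(f"pics/{n}0.npy",d)
    print(n,env.calibration(n))
print(env.calibration("wrist"))
a=cv2.imread("pics/top0.png"); cv2.imwrite("pics/top0b.png",cv2.resize(a,(800,600)))
E
```

```text
pics
{'clock': 0.0, 'joint_pos': [1.183, 0.334, 0.04, 1.466, -0.013, 1.343, -0.059], 'joint_vel': [-0.002, 0.001, -0.0, 0.0, 0.002, -0.002, -0.001], 'tau': [-0.0, -65.637, 1.335, -40.379, -0.06, 0.045, 0.0], 'eef_pos': [0.185, -0.623, 0.222], 'tcp_rot': [-3.107, -0.452, 0.001], 'wrist_force': [0.096, 0.285, 0.256], 'moment': [-0.006, -0.012, 0.033], 'finger_force': 0.0, 'gripper_width': 0.087}
scene {'fx': 415.04359670725285, 'fy': 415.04359670725285, 'cx': 250.0609112955939, 'cy': 197.0698255242192, 'position': array([0.88584092, 0.54074797, 1.07130953]), 'attitude': array([-0.72132685, -2.74639533,  0.87375254])}
top {'fx': 481.1210951792602, 'fy': 481.1210951792602, 'cx': 257.15891848575984, 'cy': 193.2613433777771, 'position': array([ 0.4315264 , -0.0789854 ,  1.37660682]), 'attitude': array([-2.1831774 ,  2.18630367, -0.07472317])}
{'fx': 288.4950195391829, 'fy': 288.4950195391829, 'cx': 258.2023811400762, 'cy': 192.85026885984428, 'T_tool_cam': array([[ 2.21841026e-04, -9.53397597e-01, -3.01716711e-01,
         8.24253673e-02],
       [ 9.99999857e-01,  3.58160928e-04, -3.96493694e-04,
         8.06964188e-04],
       [ 4.86079272e-04, -3.01716580e-01,  9.53397540e-01,
        -1.62685535e-01],
       [ 0.00000000e+00,  0.00000000e+00,  0.00000000e+00,
         1.00000000e+00]])}
```

View pics/top0b.png

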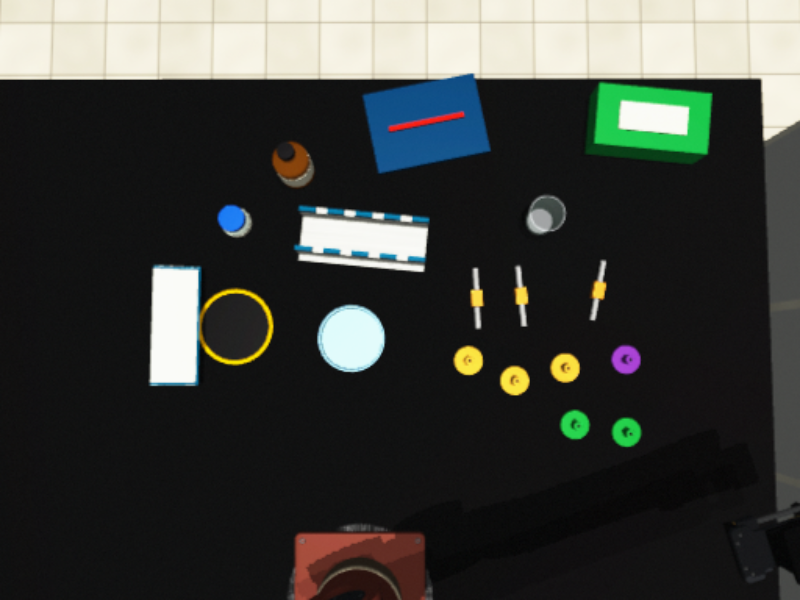

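View pics/scene0.png

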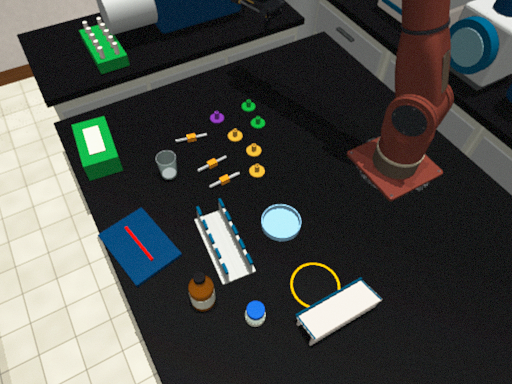

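The top view (800x600) shows three orange-collared rods at about (477,298), (521,296) and (599,290), and three brass discs at (468,360), (515,380) and (565,368). Look-alikes to reject are the purple disc at (626,359) and the green ones at (575,425) and (626,432). The pan is at (351,338), the ring at (236,326), the ramp at (175,325) with its teal lip on the ring side, and the rack at (363,238). The scene view agrees with this.

```bash
cat > h.py <<'E'
import cv2,numpy as np
from scipy.spatial.transform import Rotation as R
from plant import env
def shot(n):
    s=env.observe(); c=dict(env.calibration(n)); p,d=env.camera(n)
    if n=="wrist":
        T=np.eye(4); T[:3,:3]=R.from_rotvec(s["tcp_rot"]).as_matrix(); T[:3,3]=s["eef_pos"]; T=T@c["T_tool_cam"]
    else:
        T=np.eye(4); T[:3,:3]=R.from_rotvec(c["attitude"]).as_matrix(); T[:3,3]=c["position"]
    c["T"]=T; return p,d,c
def ray(c,uv,z):
    uv=np.atleast_2d(np.asarray(uv,float)); T=c["T"]
    v=np.c_[(uv[:,0]-c["cx"])/c["fx"],(uv[:,1]-c["cy"])/c["fy"],np.ones(len(uv))]@T[:3,:3].T
    return T[:3,3]+v*((z-T[2,3])/v[:,2])[:,None]
def dep(c,d,uv):
    u,v=np.round(uv).astype(int); w=d[v-1:v+2,u-1:u+2]; w=w[w>0]
    if not len(w): return None
    z=np.median(w); return (c["T"]@[(uv[0]-c["cx"])/c["fx"]*z,(uv[1]-c["cy"])/c["fy"]*z,z,1])[:3]
H=dict(brass=((20,90,120),(30,255,255)),collar=((10,120,120),(22,255,255)),teal=((88,150,60),(108,255,190)),
       pan=((80,15,150),(100,110,255)),yellow=((22,150,120),(32,255,255)))
def mask(p,lo,hi): return cv2.inRange(cv2.cvtColor(p,cv2.COLOR_BGR2HSV),np.array(lo),np.array(hi))
def blobs(m,a=15):
    cs=[k for k in cv2.findContours(m,cv2.RETR_EXTERNAL,cv2.CHAIN_APPROX_NONE)[0] if cv2.contourArea(k)>=a]
    return cs
def ctr(k): M=cv2.moments(k); return np.array([M["m10"],M["m01"]])/M["m00"]
E
python3 - <<'E'
from h import *
p,d,c=shot("top"); hsv=cv2.cvtColor(p,cv2.COLOR_BGR2HSV)
for n,u in dict(rod=(305,191),collar=(305,191),disc=(296,233),disc2=(329,240),pan=(225,217),ring=(151,186),teal=(127,200),ramp=(112,208),rack=(232,152),rteal=(225,159)).items():
    x,y=u; print(n,hsv[y-1:y+2,x-1:x+2].reshape(-1,3)[::4].tolist(), dep(c,d,np.array(u)))
for n,(lo,hi) in H.items():
    for k in blobs(mask(p,lo,hi),10):
        u=ctr(k); print(n,u.round(1),cv2.contourArea(k),ray(c,u,0)[0].round(3)[:2],dep(c,d,u).round(3),cv2.boundingRect(k))
E
```

```text
rod [[25, 179, 251], [25, 180, 251], [25, 178, 251]] [ 0.53325722 -0.21183923  0.01920347]
collar [[25, 179, 251], [25, 180, 251], [25, 178, 251]] [ 0.53325722 -0.21183923  0.01920347]
disc [[27, 186, 251], [26, 190, 250], [27, 187, 251]] [ 0.41473939 -0.18645914  0.00765433]
disc2 [[25, 190, 247], [19, 206, 188], [20, 205, 225]] [ 0.39488199 -0.27961943  0.00867103]
pan [[90, 25, 251], [90, 25, 251], [90, 26, 251]] [0.46040127 0.01522083 0.00495351]
ring [[24, 255, 215], [27, 255, 248], [24, 255, 225]] [ 0.54981657  0.22858758 -0.00058311]
teal [[97, 93, 187], [99, 187, 138], [21, 255, 141]] [0.5073348  0.28586813 0.03978154]
ramp [[40, 3, 251], [40, 3, 251], [38, 4, 251]] [0.48477737 0.3246608  0.04818077]
rack [[30, 3, 247], [30, 3, 247], [30, 4, 248]] [ 0.64702048 -0.00431906  0.00549321]
rteal [[30, 4, 247], [70, 3, 242], [97, 71, 224]] [0.62646856 0.01558647 0.00768237]
brass [329.  243.2] 257.0 [ 0.386 -0.281] [ 0.387 -0.276  0.032] (320, 234, 19, 19)
brass [361.4 235. ] 251.0 [ 0.409 -0.373] [ 0.409 -0.367  0.029] (352, 226, 19, 19)
brass [299.3 230.3] 251.0 [ 0.422 -0.197] [
[... 1500 characters left out ...]
0.857 -0.12   0.023] (232, 47, 82, 64)
pan [224.3 216.2] 1386.5 [0.463 0.018] [0.463 0.017 0.005] (203, 195, 43, 43)
yellow [328.9 243.3] 239.0 [ 0.385 -0.28 ] [ 0.386 -0.276  0.031] (320, 234, 19, 19)
yellow [361.5 235. ] 224.0 [ 0.409 -0.374] [ 0.409 -0.367  0.029] (353, 227, 18, 17)
yellow [299.3 230.4] 239.0 [ 0.422 -0.197] [ 0.422 -0.194  0.03 ] (291, 221, 18, 19)
yellow [305.  190.2] 48.0 [ 0.537 -0.214] [ 0.535 -0.212  0.02 ] (301, 185, 8, 11)
yellow [154.8 209.1] 263.0 [0.483 0.217] [0.483 0.216 0.004] (131, 185, 44, 49)
yellow [333.7 189.1] 48.5 [ 0.54  -0.296] [ 0.538 -0.292  0.023] (330, 183, 8, 12)
yellow [383.  185.4] 41.5 [ 0.551 -0.438] [ 0.549 -0.432  0.021] (380, 181, 7, 10)
```

```bash
python3 - <<'E'
import cv2
a=cv2.imread("pics/top0.png")[120:300,85:425]; cv2.imwrite("pics/c1.png",cv2.resize(a,(800,424),interpolation=cv2.INTER_CUBIC))
E
```

```text
(no output)
```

View pics/c1.png

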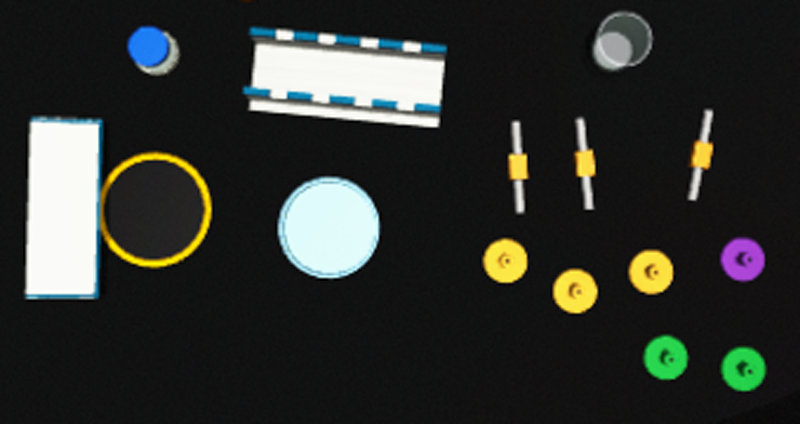

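The crop confirms three brass discs (505,261), (575,291) and (651,271), with purple and green ones clearly distinct, and three rods with orange collars. Next I work out precise poses.

```bash
cat > meas.py <<'E'
from h import *
def circ(P):
    A=np.c_[2*P,np.ones(len(P))]; s=np.linalg.lstsq(A,(P**2).sum(1),rcond=None)[0]; return s[:2],np.sqrt(s[2]+s[:2]@s[:2])
def pan(p,c):
    k=max(blobs(mask(p,*H["pan"]),200),key=cv2.contourArea); k=cv2.convexHull(k)
    P=ray(c,k[:,0],0.022)[:,:2]; (cx,cy),r=cv2.minEnclosingCircle(P.astype(np.float32)); return circ(P),(cx,cy,r)
def ring(p,c,box):
    m=mask(p,(22,150,110),(32,255,255)); x,y,w,h=box; q=np.zeros_like(m); q[y:y+h,x:x+w]=m[y:y+h,x:x+w]
    v,u=np.nonzero(q); P=ray(c,np.c_[u,v],0)[:,:2]
    for _ in range(3):
        o,r=circ(P); e=abs(np.linalg.norm(P-o,axis=1)-r); P=P[e<.006]
    return o,r,len(P)
if __name__=="__main__":
    p,d,c=shot("top")
    print("pan",pan(p,c)); print("ring",ring(p,c,(120,180,60,60)))
    hsv=cv2.cvtColor(p,cv2.COLOR_BGR2HSV)
    t=[ray(c,ctr(k),.067)[0][:2] for k in blobs(mask(p,*H["teal"]),10) if cv2.contourArea(k)<40 and 130<ctr(k)[1]<170]
    t=np.array(t); f=t[t[:,0]>.645]; n=t[t[:,0]<.645]; f=f[np.argsort(f[:,1])]; n=n[np.argsort(n[:,1])]
    print("far",f.round(4).tolist(),"near",n.round(4).tolist())
    print("rack centre",t.mean(0),"dirs",np.degrees(np.arctan2(*(f[-1]-f[0]))),np.degrees(np.arctan2(*(n[-1]-n[0]))),"gap",(f-n).mean(0))
    w=mask(p,(0,0,170),(180,40,255)); w[:,:90]=0; w[:165]=0; w[250:]=0; w[:,135:]=0
    k=max(blobs(w,300),key=cv2.contourArea); b=cv2.boxPoints(cv2.minAreaRect(k)); print("ramp box px",b.tolist(),cv2.contourArea(k))
    for q in b: z=.0617 if q[0]<112 else .040; print(ray(c,q,z)[0].round(4))
    for u in ((100,180),(100,208),(100,238),(112,208),(122,180),(122,208),(122,238)): print("face",dep(c,d,np.array(u,float)).round(4))
    g=mask(p,(0,0,70),(180,255,255))
    for u in ((305,190),(333,189),(383,185)):
        q=np.zeros_like(g); x,y=u; q[y-25:y+26,x-15:x+16]=g[y-25:y+26,x-15:x+16]
        k=max(blobs(q,20),key=cv2.contourArea); (o,wh,a)=cv2.minAreaRect(k)
        v,uu=np.nonzero(q); P=ray(c,np.c_[uu,v],.012)[:,:2]; l=cv2.fitLine(P.astype(np.float32),cv2.DIST_L2,0,.01,.01).ravel()
        pr=(P-l[2:])@l[:2]; mid=l[2:]+l[:2]*(pr.max()+pr.min())/2
        print("rod mid",mid.round(4),"len",np.ptp(pr).round(3),"angle",np.degrees(np.arctan2(l[1],l[0])).round(1))
    for k in blobs(mask(p,(18,90,90),(32,255,255)),150):
        x,y,w_,h_=cv2.boundingRect(k)
        if w_<25: print("disc",[circ(ray(c,cv2.convexHull(k)[:,0],.006)[:,:2])],ray(c,ctr(k),.006)[0].round(4))
E
python3 meas.py
python3 - <<'E'
from h import *
from meas import *
p,d,c=shot("scene")
print("scene pan",pan(p,c)); m=mask(p,(22,150,110),(32,255,255)); ks=blobs(m,10)
for k in ks: print(cv2.boundingRect(k),ray(c,ctr(k),.006)[0].round(4), cv2.contourArea(k))
print("ring",ring(p,c,(285,258,60,55)))
for k in blobs(mask(p,(10,120,120),(32,255,255)),10): print(ctr(k).round(1),ray(c,ctr(k),.016)[0].round(3),cv2.contourArea(k))
E
```

```text
pan ((array([0.46255042, 0.01610285]), np.float64(0.05997377604472378)), (0.4625011384487152, 0.01608225703239441, 0.060463689267635345))
ring (array([0.4850263 , 0.23019923]), np.float64(0.06545068967131949), 377)
far [[0.6712, -0.1089], [0.6761, -0.0585], [0.6805, -0.0089], [0.6858, 0.0412], [0.6904, 0.0915]] near [[0.5997, -0.1032], [0.6044, -0.0525], [0.6095, 0.0002], [0.6142, 0.0489], [0.6199, 0.1001]]
rack centre [ 0.64518887 -0.00500646] dirs 5.458226610738057 5.677555361983262 gap [ 0.07124368 -0.00742673]
ramp box px [[95.54569244384766, 243.9897003173828], [97.1910171508789, 171.5952606201172], [126.38048553466797, 172.25865173339844], [124.73516082763672, 244.65309143066406]] 2018.0
[0.3863 0.3634 0.0617]
[0.5845 0.3633 0.0617]
[0.585  0.2889 0.04  ]
[0.3836 0.2899 0.04  ]
face [0.5611 0.3547 0.0628]
face [0.4844 0.3542 0.0594]
face [0.4025 0.3521 0.0604]
face [0.4847 0.3241 0.05  ]
face [0.5631 0.3003 0.0417]
face [0.485  0.2989 0.0415]
face [0.402  0.2981 0.0391]
rod mid [ 0.5354 -0.2116] len 0.111 angle 2.5
rod mid [ 0.5394 -0.2924] len 0.11 angle 5.2
rod mid [ 0.5501 -
[... 388 characters left out ...]
oat64(0.060450380937133015)), (0.4625941812992096, 0.01644689403474331, 0.0614280141890049))
(290, 262, 51, 45) [0.4865 0.2116 0.006 ] 242.5
(250, 166, 14, 10) [ 0.4243 -0.1914  0.006 ] 49.5
(247, 146, 14, 9) [ 0.3884 -0.2756  0.006 ] 39.0
(229, 132, 12, 8) [ 0.4111 -0.3673  0.006 ] 30.5
ring (array([0.48359949, 0.22942135]), np.float64(0.06554141500757359), 338)
[200.9 289. ] [0.765 0.094 0.016] 260.0
[310.8 279.3] [0.49  0.216 0.016] 247.0
[224.1 178.6] [ 0.535 -0.21   0.016] 57.5
[256.5 170.3] [ 0.427 -0.189  0.016] 149.0
[211.9 162.2] [ 0.539 -0.291  0.016] 55.0
[253.4 149.7] [ 0.39  -0.272  0.016] 137.5
[190.8 136.6] [ 0.55  -0.43   0.016] 54.5
[234.7 135. ] [ 0.413 -0.364  0.016] 128.5
```

```bash
cat > go.py <<'E'
from h import *
import json
def ori(head,n=(0,0,1)):
    z=-np.array(n,float); z/=np.linalg.norm(z); a=np.radians(head); x=np.array([np.cos(a),np.sin(a),0]); x-=z*(x@z); x/=np.linalg.norm(x)
    return R.from_matrix(np.c_[x,np.cross(z,x),z])
def rows(wps,start=None):
    """wps: (pos,head,normal,opening,step m,still rows)"""
    s=env.observe(); p=np.array(s["eef_pos"]); q=R.from_rotvec(s["tcp_rot"])
    if start: p,q=np.array(start[0],float),ori(*start[1:])
    out=[]
    for pos,head,n,op,step,still in wps:
        pos=np.array(pos,float); t=ori(head,n); p0,q0=p.copy(),q; rv=(q0.inv()*t).as_rotvec()
        N=max(1,int(np.ceil(max(np.linalg.norm(pos-p0)/step-.02,np.degrees(np.linalg.norm(rv))/9.5))))
        for i in range(1,N+1):
            pi=p0+(pos-p0)*i/N; qi=q0*R.from_rotvec(rv*i/N)
            ds=np.round(q.inv().apply(pi-p)/.1,2); dr=np.round((q.inv()*qi).as_rotvec()/(np.pi/4),3)
            p=p+q.apply(ds*.1); q=q*R.from_rotvec(dr*np.pi/4)
            out.append([*(ds+0.),*(dr+0.),op])
        out+=[[0,0,0,0,0,0,op]]*still
    for i in range(0,len(out),12): print(json.dumps([out[i:i+12]]).replace(" ","").replace(".0,",","))
    print("end",p.round(4),q.as_rotvec().round(3))
def st():
    s=env.observe(); q=R.from_rotvec(s["tcp_rot"]).as_matrix()
    print("t",round(s["clock"],2),"p",np.round(s["eef_pos"],4),"x-head",np.degrees(np.arctan2(q[1,0],q[0,0])).round(2),"z",q[:,2].round(3),"w",round(s["gripper_width"],4),"F",np.round(s["wrist_force"],1),"j",np.round(s["joint_pos"],2))
E
python3 - <<'E'
from go import *
st(); U=(0,0,1)
rows([((.42,-.33,.20),50,U,87,.045,0),((.455,-.058,.08),84,U,87,.045,0),((.455,-.058,.007),84,U,87,.03,2)])
E
```

```text
t 0.25 p [ 0.185  -0.6229  0.2222] x-head 16.55 z [-0.     0.001 -1.   ] w 0.0869 F [ 0.7 -0.6 -0.3] j [ 1.18  0.33  0.04  1.47 -0.01  1.34 -0.06]
[[[0.34,-0.24,0.02,0,0,-0.083,87],[0.36,-0.21,0.03,0,0,-0.082,87],[0.37,-0.19,0.02,0,0,-0.083,87],[0.38,-0.17,0.03,0,0,-0.082,87],[0.4,-0.14,0.02,-0.001,0,-0.083,87],[0.4,-0.12,0.03,0,0,-0.083,87],[0.4,-0.09,0.02,0,0,-0.082,87],[0.42,-0.06,0.03,0,0,-0.083,87],[0.41,-0.04,0.02,0,0,-0.082,87],[0.33,-0.21,0.17,0,0,-0.108,87],[0.35,-0.18,0.17,0,0,-0.108,87],[0.36,-0.16,0.18,0,0,-0.108,87]]]
[[[0.37,-0.12,0.17,0,0,-0.108,87],[0.38,-0.09,0.17,0,0,-0.108,87],[0.39,-0.05,0.17,0,0,-0.108,87],[0.39,-0.03,0.17,0,0,-0.108,87],[0,0,0.24,0,0,0,87],[0,0,0.25,0,0,0,87],[0,0,0.24,0,0,0,87],[0,0,0,0,0,0,87],[0,0,0,0,0,0,87]]]
end [ 0.4547 -0.0579  0.0073] [2.335 2.102 0.   ]
```

Call:
apply_moves(increments=[[[0.34, -0.24, 0.02, 0, 0, -0.083, 87], [0.36, -0.21, 0.03, 0, 0, -0.082, 87], [0.37, -0.19, 0.02, 0, 0, -0.083, 87], [0.38, -0.17, 0.03, 0, 0, -0.082, 87], [0.4, -0.14, 0.02, 0, 0, -0.083, 87], [0.4, -0.12, 0.03, 0, 0, -0.083, 87], [0.4, -0.09, 0.02, 0, 0, -0.082, 87], [0.42, -0.06, 0.03, 0, 0, -0.083, 87], [0.41, -0.04, 0.02, 0, 0, -0.082, 87], [0.33, -0.21, 0.17, 0, 0, -0.108, 87], [0.35, -0.18, 0.17, 0, 0, -0.108, 87], [0.36, -0.16, 0.18, 0, 0, -0.108, 87]]])

```text
clock: 1.75
eef_pos: [0.4347, -0.212, 0.1482]
tcp_rot: [2.653, 1.681, 0.0]
wrist_force: [1.1, -0.9, -1.0]
gripper_width: 0.0869
finger_force: 0.0
```

Call:
apply_moves(increments=[[[0.37, -0.12, 0.0, 0, 0, -0.108, 87], [0.38, -0.09, 0.0, 0, 0, -0.108, 87], [0.39, -0.05, 0.0, 0, 0, -0.108, 87], [0.39, -0.03, 0.0, 0, 0, -0.108, 87], [0, 0, 0, 0, 0, 0, 87], [0, 0, 0, 0, 0, 0, 87]]])

```text
clock: 2.5
eef_pos: [0.4546, -0.0588, 0.1485]
tcp_rot: [2.335, 2.101, -0.0]
wrist_force: [0.3, -0.0, 0.5]
gripper_width: 0.0869
finger_force: 0.0
```

```bash
python3 - <<'E'
from go import *
from meas import pan,ring
st(); U=(0,0,1)
p,d,c=shot("scene"); print(pan(p,c))
rows([((.4553,-.055,.08),84.1,U,87,.045,0),((.4553,-.055,.007),84.1,U,87,.03,2)])
E
```

```text
t 2.5 p [ 0.4546 -0.0588  0.1485] x-head 83.95 z [-0. -0. -1.] w 0.0869 F [ 0.3 -0.   0.5] j [ 0.57  0.03 -0.54  1.98  0.02  1.13 -0.08]
((array([0.46642332, 0.02738373]), np.float64(0.052066803012994996)), (0.46456000208854675, 0.024422302842140198, 0.059435807168483734))
[[[0.02,0,0.34,0,0,-0.002,87],[0.02,0,0.34,0,0,-0.003,87],[0,0,0.24,0,0,0,87],[0,0,0.25,0,0,0,87],[0,0,0.24,0,0,0,87],[0,0,0,0,0,0,87],[0,0,0,0,0,0,87]]]
end [ 0.455  -0.0553  0.0075] [ 2.332e+00  2.104e+00 -1.000e-03]
```

Call:
apply_moves(increments=[[[0.02, 0, 0.34, 0, 0, 0, 87], [0.02, 0, 0.34, 0, 0, 0, 87], [0, 0, 0.24, 0, 0, 0, 87], [0, 0, 0.25, 0, 0, 0, 87], [0, 0, 0.24, 0, 0, 0, 87], [0, 0, 0, 0, 0, 0, 87]]])

```text
clock: 3.3
eef_pos: [0.4536, -0.055, 0.0062]
tcp_rot: [-2.335, -2.098, 0.003]
wrist_force: [-0.9, -0.1, 0.3]
gripper_width: 0.0875
finger_force: 0.0
```

```bash
python3 - <<'E'
from go import *
st(); U=(0,0,1)
rows([((.457,-.039,.0075),84.1,U,87,.01,0),((.4771,.1594,.0075),84.1,U,87,.015,0),((.4781,.1694,.0075),84.1,U,87,.005,1)])
E
```

```text
t 3.3 p [ 0.4536 -0.055   0.0062] x-head 83.89 z [-0.004  0.001 -1.   ] w 0.0875 F [-0.9 -0.1  0.3] j [ 0.52  0.23 -0.53  2.12  0.16  0.83 -0.22]
[[[0.08,0.01,-0.01,-0.002,0,-0.002,87],[0.08,0.01,0,-0.003,0,-0.003,87],[0.14,0,0,0,0,0,87],[0.15,0,0,0,0,0,87],[0.14,0,0,0,0,0,87],[0.14,0,0,0,0,0,87],[0.14,0,0,0,0,0,87],[0.15,0,0,0,0,0,87],[0.14,0,0,0,0,0,87],[0.14,0,0,0,0,0,87],[0.14,0,0,0,0,0,87],[0.15,0,0,0,0,0,87]]]
[[[0.14,-0.01,0,0,0,0,87],[0.14,0,0,0,0,0,87],[0.14,0,0,0,0,0,87],[0.15,0,0,0,0,0,87],[0.05,0,0,0,0,0,87],[0.05,0,0,0,0,0,87],[0,0,0,0,0,0,87]]]
end [0.4778 0.1697 0.0072] [2.333e+00 2.104e+00 1.000e-03]
```

Call:
apply_moves(increments=[[[0.08, 0.01, -0.01, 0, 0, 0, 87], [0.08, 0.01, 0, 0, 0, 0, 87], [0.14, 0, 0, 0, 0, 0, 87], [0.15, 0, 0, 0, 0, 0, 87], [0.14, 0, 0, 0, 0, 0, 87], [0.14, 0, 0, 0, 0, 0, 87], [0.14, 0, 0, 0, 0, 0, 87], [0.15, 0, 0, 0, 0, 0, 87], [0.14, 0, 0, 0, 0, 0, 87], [0.14, 0, 0, 0, 0, 0, 87], [0.14, 0, 0, 0, 0, 0, 87], [0.15, 0, 0, 0, 0, 0, 87]]])

```text
clock: 4.8
eef_pos: [0.4738, 0.1046, 0.0085]
tcp_rot: [-2.335, -2.102, 0.0]
wrist_force: [-0.6, -2.7, 3.2]
gripper_width: 0.087
finger_force: 1.7
```

Call:
apply_moves(increments=[[[0.14, 0, 0, 0, 0, 0, 87], [0.14, 0, 0, 0, 0, 0, 87], [0.14, 0, 0, 0, 0, 0, 87], [0.15, 0, 0, 0, 0, 0, 87], [0.05, 0, 0, 0, 0, 0, 87], [0.05, 0, 0, 0, 0, 0, 87], [0, 0, 0, 0, 0, 0, 87]]])

```text
clock: 5.68
eef_pos: [0.4807, 0.1708, 0.0085]
tcp_rot: [-2.334, -2.102, -0.0]
wrist_force: [0.5, -0.4, -0.7]
gripper_width: 0.0871
finger_force: 0.0
```

```bash
python3 - <<'E'
from go import *
from meas import pan
st()
p,d,c=shot("scene"); print(pan(p,c)); cv2.imwrite("pics/s2.png",p[150:384,180:460].repeat(2,0).repeat(2,1))
p,d,c=shot("top"); 
try: print("top",pan(p,c))
except Exception as e: print(e)
E
```

```text
t 5.67 p [0.4807 0.1708 0.0085] x-head 84.01 z [-0.  0. -1.] w 0.0871 F [ 0.5 -0.4 -0.7] j [ 0.13  0.35 -0.63  1.99  0.26  0.88 -0.75]
((array([0.49057998, 0.22861507]), np.float64(0.053091996389020325)), (0.49152636528015137, 0.23236796259880066, 0.05834672972559929))
max() iterable argument is empty
```

View pics/s2.png

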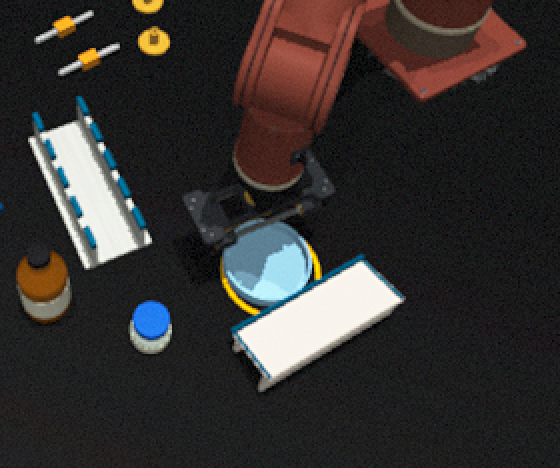

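The pan (crop 266,263) is a few mm short of the ring centre, and the yellow shows on the ramp side and right. I'll back off and measure.

Call:
apply_moves(increments=[[[-0.2, 0, 0, 0, 0, 0, 87], [-0.4, 0, 0, 0, 0, 0, 87], [-0.4, 0, -0.3, 0, 0, 0, 87], [-0.4, 0, -0.4, 0, 0, 0, 87], [-0.4, 0, -0.4, 0, 0, 0, 87], [0, 0, 0, 0, 0, 0, 87]]])

```text
clock: 6.52
eef_pos: [0.4636, -0.012, 0.1214]
tcp_rot: [2.337, 2.092, 0.004]
wrist_force: [0.7, 0.6, -1.0]
gripper_width: 0.0872
finger_force: 0.0
```

```bash
python3 - <<'E'
from go import *
from meas import pan
st()
for n in("scene","top"):
    p,d,c=shot(n); print(n,pan(p,c)); cv2.imwrite(f"pics/{n}3.png",p)
E
```

```text
t 6.53 p [ 0.4636 -0.012   0.1214] x-head 83.67 z [ 0.005 -0.002 -1.   ] w 0.0872 F [ 0.7  0.6 -1. ] j [ 0.5   0.07 -0.58  2.01  0.05  1.07 -0.22]
scene ((array([0.48607005, 0.21964532]), np.float64(0.05990038975578746)), (0.48624587059020996, 0.21929916739463806, 0.061023514717817307))
top ((array([0.48569599, 0.21969933]), np.float64(0.05976116789598569)), (0.485655814409256, 0.21974702179431915, 0.06066896766424179))
```

```bash
python3 - <<'E'
from go import *
U=(0,0,1)
rows([((.484,.09,.06),90,U,87,.045,0),((.4843,.140,.0085),90,U,87,.03,1),((.4843,.160,.0085),90,U,87,.01,0),((.4843,.1806,.0085),90,U,87,.005,1),
 ((.4843,.155,.0085),90,U,87,.02,0),((.478,.05,.16),90,U,87,.045,1)])
E
```

```text
[[[0.34,0.04,0.2,0,0,-0.045,87],[0.33,0.05,0.19,0.001,0,-0.045,87],[0.33,0.06,0.2,0,0,-0.045,87],[0.17,0,0.17,0,0,0,87],[0.16,0,0.17,0,0,0,87],[0.17,0,0.17,0,0,0,87],[0,0,0,0,0,0,87],[0.1,0,0,0,0,0,87],[0.1,0,0,0,0,0,87],[0.04,0,0,0,0,0,87],[0.04,0,0,0,0,0,87],[0.04,0,0,0,0,0,87]]]
[[[0.05,0,0,0,0,0,87],[0.04,0,0,0,0,0,87],[0,0,0,0,0,0,87],[-0.13,0,0,0,0,0,87],[-0.13,0,0,0,0,0,87],[-0.21,-0.01,-0.3,0,0,0,87],[-0.21,-0.01,-0.31,0,0,0,87],[-0.21,-0.02,-0.3,0,0,0,87],[-0.21,-0.01,-0.3,0,0,0,87],[-0.21,-0.01,-0.3,0,0,0,87],[0,0,0,0,0,0,87]]]
end [0.4781 0.0499 0.1596] [ 2.221  2.221 -0.   ]
```

Call:
apply_moves(increments=[[[0.34, 0.04, 0.2, 0, 0, -0.045, 87], [0.33, 0.05, 0.19, 0, 0, -0.045, 87], [0.33, 0.06, 0.2, 0, 0, -0.045, 87], [0.17, 0, 0.17, 0, 0, 0, 87], [0.16, 0, 0.17, 0, 0, 0, 87], [0.17, 0, 0.17, 0, 0, 0, 87], [0, 0, 0, 0, 0, 0, 87], [0.1, 0, 0, 0, 0, 0, 87], [0.1, 0, 0, 0, 0, 0, 87], [0.04, 0, 0, 0, 0, 0, 87], [0, 0, 0, 0, 0, 0, 87]]])

```text
clock: 8.0
eef_pos: [0.4839, 0.1644, 0.0089]
tcp_rot: [2.219, 2.223, 0.001]
wrist_force: [0.2, -0.6, 0.4]
gripper_width: 0.0869
finger_force: 0.0
```

Call:
apply_moves(increments=[[[0.04, 0, 0, 0, 0, 0, 87], [0.04, 0, 0, 0, 0, 0, 87], [0.04, 0, 0, 0, 0, 0, 87], [0.04, 0, 0, 0, 0, 0, 87], [0, 0, 0, 0, 0, 0, 87], [-0.13, 0, 0, 0, 0, 0, 87], [-0.2, 0, 0, 0, 0, 0, 87], [-0.3, 0, -0.3, 0, 0, 0, 87], [-0.4, 0, -0.4, 0, 0, 0, 87], [-0.4, 0, -0.4, 0, 0, 0, 87], [-0.4, 0, -0.4, 0, 0, 0, 87], [0, 0, 0, 0, 0, 0, 87]]])

```text
clock: 9.5
eef_pos: [0.4855, -0.0071, 0.1613]
tcp_rot: [2.224, 2.212, 0.003]
wrist_force: [-0.4, -0.4, -0.6]
gripper_width: 0.0869
finger_force: 0.0
```

```bash
python3 - <<'E'
from go import *
from meas import pan
st()
for n in("scene","top"):
    p,d,c=shot(n); print(n,pan(p,c)); cv2.imwrite(f"pics/{n}4.png",p)
U=(0,0,1)
# rod A at (.5354,-.2116) angle 2.5
rows([((.5354,-.2116,.12),2.5,U,50,.045,0),((.5354,-.2116,.04),2.5,U,50,.04,0),((.5354,-.2116,.005),2.5,U,50,.02,1)])
E
```

```text
t 9.5 p [ 0.4855 -0.0071  0.1613] x-head 89.71 z [ 0.005 -0.002 -1.   ] w 0.0869 F [-0.4 -0.4 -0.6] j [ 0.53  0.08 -0.63  1.91  0.05  1.16 -0.12]
scene ((array([0.48338115, 0.22963054]), np.float64(0.05901460180460476)), (0.4835233688354492, 0.23030824959278107, 0.060934316366910934))
top ((array([0.483739  , 0.22865213]), np.float64(0.05919121452925092)), (0.4837595820426941, 0.228462353348732, 0.05987970530986786))
[[[-0.21,0.05,0.04,0,0,0.194,50],[-0.2,0.08,0.04,0,0,0.195,50],[-0.18,0.12,0.04,0,0,0.194,50],[-0.16,0.13,0.03,0,0,0.195,50],[-0.14,0.17,0.04,0,0,0.194,50],[-0.12,0.18,0.04,0,0,0.194,50],[-0.08,0.19,0.04,0,0,0.195,50],[-0.06,0.21,0.04,0,0,0.194,50],[-0.02,0.21,0.04,0,0,0.195,50],[0.01,0.22,0.03,0,0,0.194,50],[0,0,0.4,0,0,0,50],[0,0,0.4,0,0,0,50]]]
[[[0,0,0.18,0,0,0,50],[0,0,0.17,0,0,0,50],[0,0,0,0,0,0,50]]]
end [ 0.5355 -0.2118  0.0055] [3.141e+00 6.900e-02 1.000e-03]
```

Call:
apply_moves(increments=[[[-0.21, 0.05, 0.04, 0, 0, 0.194, 50], [-0.2, 0.08, 0.04, 0, 0, 0.195, 50], [-0.18, 0.12, 0.04, 0, 0, 0.194, 50], [-0.16, 0.13, 0.03, 0, 0, 0.195, 50], [-0.14, 0.17, 0.04, 0, 0, 0.194, 50], [-0.12, 0.18, 0.04, 0, 0, 0.194, 50], [-0.08, 0.19, 0.04, 0, 0, 0.195, 50], [-0.06, 0.21, 0.04, 0, 0, 0.194, 50], [-0.02, 0.21, 0.04, 0, 0, 0.195, 50], [0.01, 0.22, 0.03, 0, 0, 0.194, 50], [0, 0, 0, 0, 0, 0, 50], [0, 0, 0, 0, 0, 0, 50]]])

```text
clock: 11.1
eef_pos: [0.5358, -0.2091, 0.1196]
tcp_rot: [-3.139, -0.078, 0.002]
wrist_force: [-0.3, 0.4, 0.2]
gripper_width: 0.0497
finger_force: 0.0
```

```bash
python3 - <<'E'
from go import *
st(); U=(0,0,1)
p,d,c=shot("wrist")
for k in blobs(mask(p,(12,120,110),(26,255,255)),100): print("collar",ctr(k).round(1),cv2.contourArea(k),ray(c,ctr(k),.019)[0].round(4))
cv2.imwrite("pics/w1.png",p)
rows([((.5354,-.2116,.04),2.5,U,50,.04,0),((.5354,-.2116,.003),2.5,U,50,.02,1)])
E
```

```text
t 11.1 p [ 0.5358 -0.2091  0.1196] x-head 2.85 z [-0.001  0.001 -1.   ] w 0.0497 F [-0.3  0.4  0.2] j [ 0.58  0.28 -0.34  1.76  0.1   1.12 -1.31]
collar [303.5 311.9] 442.0 [ 0.4    -0.2665  0.019 ]
collar [241.9 299.6] 280.0 [ 0.4126 -0.1982  0.019 ]
collar [358.4 285.6] 112.5 [ 0.4367 -0.3216  0.019 ]
collar [344.5 192.6] 635.5 [ 0.5393 -0.2922  0.019 ]
collar [260.5 192.6] 590.5 [ 0.5353 -0.212   0.019 ]
collar [493.4 190.5] 640.0 [ 0.5486 -0.4337  0.019 ]
[[[0,0.01,0.4,-0.001,0.001,0.004,50],[-0.01,0.01,0.4,0,0,0.003,50],[0,0,0.18,0,0,0,50],[0,0.01,0.19,0,0,0,50],[0,0,0,0,0,0,50]]]
end [ 0.535  -0.2121  0.0029] [-3.14  -0.069  0.   ]
```

View pics/w1.png

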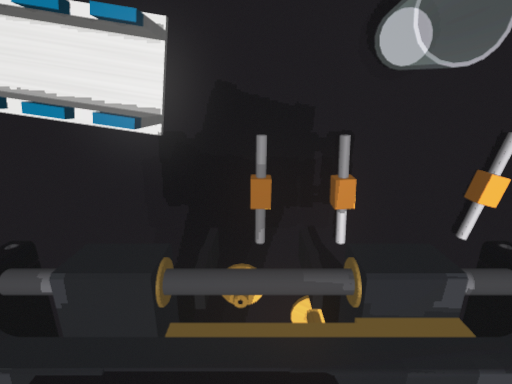

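The wrist view shows the first rod centred at (260,192), which agrees with the top measurement to within 1 mm. Grasping it now.

Call:
apply_moves(increments=[[[0, 0.01, 0.4, 0, 0, 0.004, 50], [-0.01, 0.01, 0.4, 0, 0, 0.003, 50], [0, 0, 0.18, 0, 0, 0, 50], [0, 0.01, 0.19, 0, 0, 0, 50], [0, 0, 0, 0, 0, 0, 50], [0, 0, 0, 0, 0, 0, 10], [0, 0, 0, 0, 0, 0, 10], [0, 0, 0, 0, 0, 0, 10], [0, 0, 0, 0, 0, 0, 10], [0, 0, -0.3, 0, 0, 0, 10], [0, 0, -0.4, 0, 0, 0, 10], [0, 0, -0.3, 0, 0, 0, 10]]], newtons=40)

```text
clock: 12.65
eef_pos: [0.5354, -0.2141, 0.1052]
tcp_rot: [3.141, 0.063, 0.001]
wrist_force: [-0.1, -0.2, -1.0]
gripper_width: 0.0197
finger_force: 40.0
```

```bash
python3 - <<'E'
from go import *
st(); U=(0,0,1); a=-5.7
rows([((.6476,.0199,.115),a,U,10,.04,0),((.6476,.0199,.075),a,U,10,.02,2)])
E
```

```text
t 12.65 p [ 0.5354 -0.2141  0.1052] x-head 2.28 z [ 0.001 -0.    -1.   ] w 0.0197 F [-0.1 -0.2 -1. ] j [ 0.59  0.3  -0.34  1.77  0.11  1.09 -1.32]
[[[0.17,-0.33,-0.01,0,0,0.025,10],[0.17,-0.33,-0.02,0,0,0.026,10],[0.16,-0.33,-0.01,0,0,0.025,10],[0.15,-0.34,-0.02,0,-0.001,0.025,10],[0.15,-0.34,-0.01,0,0,0.026,10],[0.14,-0.34,-0.01,0,0,0.025,10],[0.13,-0.35,-0.02,0,0,0.025,10],[0,0,0.2,0,0,0,10],[0,0,0.2,0,0,0,10],[0,0,0,0,0,0,10],[0,0,0,0,0,0,10]]]
end [0.6471 0.0199 0.0752] [ 3.137 -0.156  0.   ]
```

Call:
apply_moves(increments=[[[0.17, -0.33, -0.01, 0, 0, 0.025, 10], [0.17, -0.33, -0.02, 0, 0, 0.026, 10], [0.16, -0.33, -0.01, 0, 0, 0.025, 10], [0.15, -0.34, -0.02, 0, 0, 0.025, 10], [0.15, -0.34, -0.01, 0, 0, 0.026, 10], [0.14, -0.34, -0.01, 0, 0, 0.025, 10], [0.13, -0.35, -0.02, 0, 0, 0.025, 10], [0, 0, 0.1, 0, 0, 0, 10], [0, 0, 0.1, 0, 0, 0, 10], [0, 0, 0, 0, 0, 0, 10], [0, 0, 0, 0, 0, 0, 10]]])

```text
clock: 14.02
eef_pos: [0.6468, 0.0188, 0.0937]
tcp_rot: [3.137, -0.158, -0.0]
wrist_force: [0.6, -0.6, -0.7]
gripper_width: 0.0197
finger_force: 40.0
```

```bash
python3 - <<'E'
from go import *
st(); U=(0,0,1); a=-5.7
p,d,c=shot("wrist"); cv2.imwrite("pics/w2.png",p)
rows([((.6476,.0199,.075),a,U,10,.02,0),((.6476,.0199,.053),a,U,10,.012,2),((.6476,.0199,.053),a,U,36,.02,2),((.6476,.0199,.12),a,U,36,.035,0)])
E
```

```text
t 14.03 p [0.6468 0.0188 0.0937] x-head -5.76 z [-0. -0. -1.] w 0.0197 F [ 0.6 -0.6 -0.7] j [ 0.21  0.45 -0.4   1.6   0.19  1.13 -1.91]
[[[0.01,-0.01,0.19,0,-0.001,-0.001,10],[0,0,0.11,0,0,0,10],[0,0,0.11,0,0,0,10],[0,0,0,0,0,0,10],[0,0,0,0,0,0,10],[0,0,0,0,0,0,36],[0,0,0,0,0,0,36],[0,0,0,0,0,0,36],[0,0,-0.34,0,0,0,36],[-0.01,0,-0.33,0,0,0,36]]]
end [0.6471 0.0201 0.1199] [ 3.138e+00 -1.560e-01 -1.000e-03]
```

View pics/w2.png

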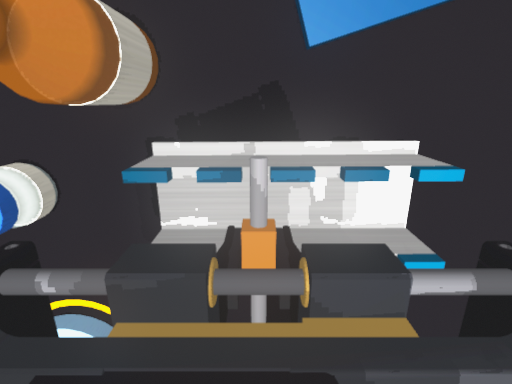

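The rod's far end (258,160) lines up with the notch gap at columns 243–270. I'll lower it and release.

Call:
apply_moves(increments=[[[0.01, -0.01, 0.19, 0, 0, 0, 10], [0, 0, 0.11, 0, 0, 0, 10], [0, 0, 0.11, 0, 0, 0, 10], [0, 0, 0, 0, 0, 0, 10], [0, 0, 0, 0, 0, 0, 10]]])

```text
clock: 14.7
eef_pos: [0.6484, 0.0208, 0.0529]
tcp_rot: [-3.138, 0.156, -0.001]
wrist_force: [-1.3, 0.1, 4.7]
gripper_width: 0.0198
finger_force: 40.0
```

Call:
apply_moves(increments=[[[0, 0, 0, 0, 0, 0, 36], [0, 0, 0, 0, 0, 0, 36], [0, 0, 0, 0, 0, 0, 36], [0, 0, -0.34, 0, 0, 0, 36], [0, 0, -0.33, 0, 0, 0, 36], [0, 0, -0.1, 0, 0, 0, 50]]])

```text
clock: 15.45
eef_pos: [0.6491, 0.021, 0.1318]
tcp_rot: [-3.137, 0.156, -0.005]
wrist_force: [-0.8, 0.4, -0.4]
gripper_width: 0.0404
finger_force: 0.0
```

```bash
python3 - <<'E'
from go import *
st(); U=(0,0,1)
p,d,c=shot("scene"); cv2.imwrite("pics/s5.png",p)
for k in blobs(mask(p,(12,120,110),(26,255,255)),20): print(ctr(k).round(1),cv2.contourArea(k),"z.07",ray(c,ctr(k),.065)[0].round(4),"z.016",ray(c,ctr(k),.016)[0].round(4),dep(c,d,ctr(k)).round(3))
rows([((.5394,-.2924,.12),5.2,U,50,.04,0),((.5394,-.2924,.04),5.2,U,50,.04,0),((.5394,-.2924,.003),5.2,U,50,.02,1)])
E
```

```text
t 15.45 p [0.6491 0.021  0.1318] x-head -5.69 z [ 0.003  0.    -1.   ] w 0.0404 F [-0.8  0.4 -0.4] j [ 0.21  0.42 -0.41  1.56  0.18  1.19 -1.9 ]
[200.8 288.8] 283.5 z.07 [0.7703 0.1141 0.065 ] z.016 [0.7647 0.0933 0.016 ] [0.776 0.135 0.115]
[297.  285.6] 141.0 z.07 [0.5498 0.228  0.065 ] z.016 [0.5334 0.2128 0.016 ] [0.53  0.21  0.006]
[256.6 170.3] 155.0 z.07 [ 0.4476 -0.1553  0.065 ] z.016 [ 0.4262 -0.1892  0.016 ] [ 0.427 -0.188  0.018]
[253.4 149.7] 144.0 z.07 [ 0.4134 -0.2344  0.065 ] z.016 [ 0.3904 -0.2721  0.016 ] [ 0.389 -0.274  0.013]
[189.2 138.1] 24.5 z.07 [ 0.5736 -0.3816  0.065 ] z.016 [ 0.5584 -0.4266  0.016 ] [ 0.559 -0.424  0.019]
[[[-0.09,0.36,0.01,0,0,-0.027,50],[-0.09,0.36,0.02,0,-0.001,-0.027,50],[-0.1,0.35,0.01,0,0,-0.027,50],[-0.11,0.35,0.01,0,-0.001,-0.026,50],[-0.12,0.35,0.01,0,0,-0.027,50],[-0.12,0.35,0.02,0,-0.001,-0.027,50],[-0.13,0.34,0.01,0,0,-0.027,50],[-0.14,0.35,0.01,0,0,-0.027,50],[-0.15,0.33,0.02,0,-0.001,-0.027,50],[0,0,0.4,0,0,0,50],[0,0.01,0.4,0,0,0,50],[0,0,0.18,0,0,0,50]]]
[[[0,0,0.19,0,0,0,50],[0,0,0,0,0,0,50]]]
end [ 0.5393 -0.2929  0.0026] [-3.138 -0.143  0.   ]
```

Call:
apply_moves(increments=[[[-0.09, 0.36, 0.01, 0, 0, -0.027, 50], [-0.09, 0.36, 0.02, 0, 0, -0.027, 50], [-0.1, 0.35, 0.01, 0, 0, -0.027, 50], [-0.11, 0.35, 0.01, 0, -0.001, -0.026, 50], [-0.12, 0.35, 0.01, 0, 0, -0.027, 50], [-0.12, 0.35, 0.02, 0, -0.001, -0.027, 50], [-0.13, 0.34, 0.01, 0, 0, -0.027, 50], [-0.14, 0.35, 0.01, 0, 0, -0.027, 50], [-0.15, 0.33, 0.02, 0, -0.001, -0.027, 50], [0, 0, 0.4, 0, 0, 0, 50], [0, 0, 0, 0, 0, 0, 50]]])

```text
clock: 16.88
eef_pos: [0.5351, -0.2911, 0.0737]
tcp_rot: [-3.134, -0.142, 0.014]
wrist_force: [-0.3, 0.3, -0.1]
gripper_width: 0.0503
finger_force: 0.0
```

```bash
python3 - <<'E'
from go import *
st(); U=(0,0,1)
p,d,c=shot("wrist"); cv2.imwrite("pics/w3.png",p)
for k in blobs(mask(p,(12,120,110),(26,255,255)),100): print("collar",ctr(k).round(1),cv2.contourArea(k),ray(c,ctr(k),.019)[0].round(4))
rows([((.5394,-.2924,.04),5.2,U,50,.04,0),((.5394,-.2924,.003),5.2,U,50,.02,1)])
p,d,c=shot("scene"); cv2.imwrite("pics/s6.png",p[180:300,180:300].repeat(5,0).repeat(5,1))
E
```

```text
t 16.88 p [ 0.5351 -0.2911  0.0737] x-head 5.17 z [-0.009  0.004 -1.   ] w 0.0503 F [-0.3  0.3 -0.1] j [ 0.67  0.4  -0.31  1.71  0.13  1.06 -1.16]
collar [326.3 328.1] 4635.5 [ 0.4224 -0.3656  0.019 ]
collar [354.6 282.1] 370.5 [ 0.4742 -0.3821  0.019 ]
collar [161.7 282.1] 370.5 [ 0.4584 -0.2134  0.019 ]
collar [420.  200.6] 524.0 [ 0.5538 -0.4192  0.019 ]
collar [259.4 203.2] 949.5 [ 0.5399 -0.2923  0.019 ]
[[[0.03,0.02,0.36,-0.004,0.007,0.001,50],[0,0,0.18,0,0,0,50],[0,0,0.19,0,0,0,50],[0,0,0,0,0,0,50]]]
end [ 0.5397 -0.2927  0.0029] [ 3.138  0.142 -0.   ]
```

View pics/s6.png

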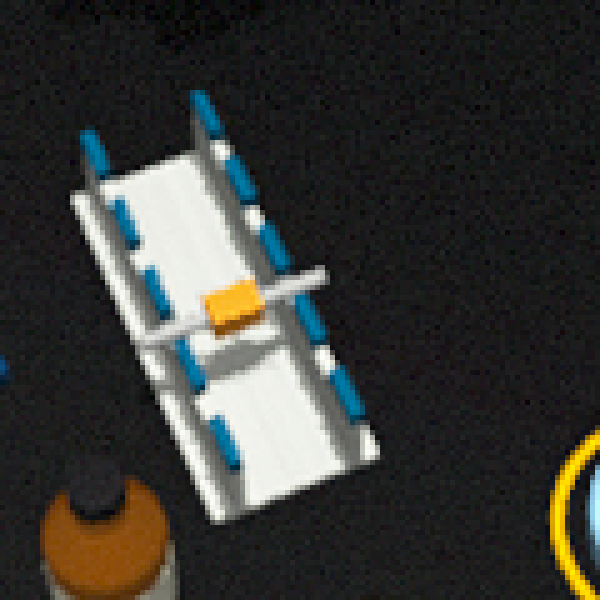

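The crop shows rod 1 seated in the third notch pair, with its collar (233,308) between the rails. Now rod 2.

Call:
apply_moves(increments=[[[0.03, 0.01, 0.36, -0.004, 0.007, 0.001, 50], [0, 0, 0.18, 0, 0, 0, 50], [0, 0, 0.18, 0, 0, 0, 50], [0, 0, 0, 0, 0, 0, 50], [0, 0, 0, 0, 0, 0, 10], [0, 0, 0, 0, 0, 0, 10], [0, 0, 0, 0, 0, 0, 10], [0, 0, 0, 0, 0, 0, 10], [0, 0, -0.3, 0, 0, 0, 10], [0, 0, -0.4, 0, 0, 0, 10], [0, 0, -0.3, 0, 0, 0, 10], [0, 0, 0, 0, 0, 0, 10]]])

```text
clock: 18.48
eef_pos: [0.5423, -0.2933, 0.1084]
tcp_rot: [3.133, 0.141, 0.011]
wrist_force: [-0.3, 0.1, -1.0]
gripper_width: 0.0196
finger_force: 40.0
```

```bash
python3 - <<'E'
from go import *
st(); U=(0,0,1); a=-5.7
rows([((.6428,-.0299,.115),a,U,10,.04,0),((.6428,-.0299,.075),a,U,10,.02,2)])
E
```

```text
t 18.48 p [ 0.5423 -0.2933  0.1084] x-head 5.16 z [ 0.007 -0.005 -1.   ] w 0.0196 F [-0.3  0.1 -1. ] j [ 0.68  0.36 -0.31  1.68  0.12  1.11 -1.15]
[[[0.15,-0.32,-0.01,0.001,-0.001,0.03,10],[0.15,-0.32,-0.01,0.001,-0.001,0.03,10],[0.14,-0.32,-0.01,0,-0.002,0.03,10],[0.13,-0.33,-0.01,0.001,-0.001,0.031,10],[0.13,-0.33,0,0.001,-0.001,0.03,10],[0.11,-0.33,-0.01,0.001,-0.001,0.03,10],[0.11,-0.34,-0.01,0,-0.001,0.03,10],[0.1,-0.33,-0.01,0.001,-0.002,0.03,10],[0,0,0.2,0,0,0,10],[0,0,0.2,0,0,0,10],[0,0,0,0,0,0,10],[0,0,0,0,0,0,10]]]
end [ 0.6425 -0.0302  0.0751] [ 3.138e+00 -1.560e-01 -1.000e-03]
```

Call:
apply_moves(increments=[[[0.15, -0.32, -0.01, 0, 0, 0.03, 10], [0.15, -0.32, -0.01, 0, 0, 0.03, 10], [0.14, -0.32, -0.01, 0, 0, 0.03, 10], [0.13, -0.33, -0.01, 0, 0, 0.031, 10], [0.13, -0.33, 0, 0, 0, 0.03, 10], [0.11, -0.33, -0.01, 0, 0, 0.03, 10], [0.11, -0.34, -0.01, 0, 0, 0.03, 10], [0.1, -0.33, -0.01, 0, 0, 0.03, 10], [0, 0, 0.1, 0, 0, 0, 10], [0, 0, 0.1, 0, 0, 0, 10], [0, 0, 0, 0, 0, 0, 10], [0, 0, 0, 0, 0, 0, 10]]])

```text
clock: 19.98
eef_pos: [0.6409, -0.0307, 0.0922]
tcp_rot: [3.135, -0.158, 0.005]
wrist_force: [0.8, -0.2, -0.4]
gripper_width: 0.0203
finger_force: 40.0
```

```bash
python3 - <<'E'
from go import *
st(); U=(0,0,1); a=-5.7; P=(.6428,-.0299)
rows([((*P,.075),a,U,10,.02,0),((*P,.053),a,U,10,.012,2),((*P,.053),a,U,36,.02,2),((*P,.12),a,U,36,.035,0)])
E
```

```text
t 19.98 p [ 0.6409 -0.0307  0.0922] x-head -5.76 z [ 0.003 -0.003 -1.   ] w 0.0203 F [ 0.8 -0.2 -0.4] j [ 0.27  0.44 -0.38  1.62  0.18  1.11 -1.83]
[[[0.02,-0.01,0.17,0.003,-0.004,-0.001,10],[0,0,0.11,0,0,0,10],[0,0,0.11,0,0,0,10],[0,0,0,0,0,0,10],[0,0,0,0,0,0,10],[0,0,0,0,0,0,36],[0,0,0,0,0,0,36],[0,0,0,0,0,0,36],[0,0,-0.33,0,0,0,36],[0,0,-0.34,0,0,0,36]]]
end [ 0.643  -0.0299  0.1202] [ 3.137 -0.157  0.   ]
```

Call:
apply_moves(increments=[[[0.02, -0.01, 0.17, 0.003, -0.004, 0, 10], [0, 0, 0.11, 0, 0, 0, 10], [0, 0, 0.11, 0, 0, 0, 10], [0, 0, 0, 0, 0, 0, 10], [0, 0, 0, 0, 0, 0, 10]]])

```text
clock: 20.6
eef_pos: [0.6438, -0.0289, 0.0543]
tcp_rot: [3.137, -0.156, 0.003]
wrist_force: [-3.6, -0.7, 10.2]
gripper_width: 0.0198
finger_force: 40.0
```

Call:
apply_moves(increments=[[[0, 0, 0, 0, 0, 0, 36], [0, 0, 0, 0, 0, 0, 36], [0, 0, 0, 0, 0, 0, 36], [0, 0, -0.34, 0, 0, 0, 36], [0, 0, -0.33, 0, 0, 0, 36], [0, 0, 0, 0, 0, 0, 50], [0, 0, 0, 0, 0, 0, 50]]])

```text
clock: 21.48
eef_pos: [0.6428, -0.0289, 0.1196]
tcp_rot: [3.138, -0.156, -0.0]
wrist_force: [0.7, 0.3, -1.5]
gripper_width: 0.0467
finger_force: 0.0
```

```bash
python3 - <<'E'
from go import *
st(); U=(0,0,1)
rows([((.55,-.4333,.12),-11.8,U,50,.04,2)])
E
```

```text
t 21.48 p [ 0.6428 -0.0289  0.1196] x-head -5.68 z [-0. -0. -1.] w 0.0467 F [ 0.7  0.3 -1.5] j [ 0.28  0.42 -0.39  1.59  0.17  1.17 -1.82]
[[[-0.05,0.37,0,0,0,0.012,50],[-0.04,0.38,0,0,0,0.013,50],[-0.04,0.37,0,0,0,0.012,50],[-0.04,0.38,0,0,0,0.012,50],[-0.03,0.38,0,0,0,0.013,50],[-0.03,0.37,0,0,0,0.012,50],[-0.03,0.38,0,0,0,0.013,50],[-0.02,0.37,0,0,0,0.012,50],[-0.02,0.38,0,0,0,0.012,50],[-0.01,0.38,0,0,0,0.013,50],[-0.01,0.37,0,0,0,0.012,50],[0,0,0,0,0,0,50]]]
[[[0,0,0,0,0,0,50]]]
end [ 0.5503 -0.4329  0.1197] [ 3.125 -0.323 -0.   ]
```

Call:
apply_moves(increments=[[[-0.05, 0.37, 0, 0, 0, 0.012, 50], [-0.04, 0.38, 0, 0, 0, 0.013, 50], [-0.04, 0.37, 0, 0, 0, 0.012, 50], [-0.04, 0.38, 0, 0, 0, 0.012, 50], [-0.03, 0.38, 0, 0, 0, 0.013, 50], [-0.03, 0.37, 0, 0, 0, 0.012, 50], [-0.03, 0.38, 0, 0, 0, 0.013, 50], [-0.02, 0.37, 0, 0, 0, 0.012, 50], [-0.02, 0.38, 0, 0, 0, 0.012, 50], [-0.01, 0.38, 0, 0, 0, 0.013, 50], [-0.01, 0.37, 0, 0, 0, 0.012, 50], [0, 0, 0, 0, 0, 0, 50]]])

```text
clock: 22.98
eef_pos: [0.5476, -0.4366, 0.1181]
tcp_rot: [3.123, -0.332, -0.004]
wrist_force: [-0.2, -0.5, -0.9]
gripper_width: 0.0501
finger_force: 0.0
```

```bash
python3 - <<'E'
from go import *
st(); U=(0,0,1)
p,d,c=shot("wrist"); cv2.imwrite("pics/w4.png",p)
for k in blobs(mask(p,(12,120,110),(26,255,255)),100): print("collar",ctr(k).round(1),cv2.contourArea(k),ray(c,ctr(k),.019)[0].round(4))
rows([((.55,-.4333,.04),-11.8,U,50,.04,0),((.55,-.4333,.003),-11.8,U,50,.02,1)])
p,d,c=shot("top")
for k in blobs(mask(p,(12,120,110),(32,255,255)),30): print(ctr(k).round(1),cv2.contourArea(k),dep(c,d,ctr(k)).round(3))
from meas import pan; print(pan(p,c))
E
```

```text
t 22.98 p [ 0.5476 -0.4366  0.1181] x-head -12.13 z [-0.003 -0.    -1.   ] w 0.0501 F [-0.2 -0.5 -0.9] j [ 0.76  0.51 -0.21  1.44  0.11  1.21 -1.25]
collar [325.7 328. ] 4604.0 [ 0.3759 -0.4782  0.019 ]
collar [351.9 279.2] 198.0 [ 0.4331 -0.5141  0.019 ]
collar [164.5 280.2] 195.5 [ 0.4735 -0.321   0.019 ]
[[[0,0,0.39,0,0.001,-0.002,50],[0.01,-0.01,0.39,-0.001,0.002,-0.002,50],[0,0,0.19,0,0,0,50],[0,0,0.18,0,0,0,50],[0,0,0,0,0,0,50]]]
end [ 0.5501 -0.4332  0.0033] [ 3.125 -0.322  0.   ]
[329.1 243.3] 223.5 [ 0.386 -0.277  0.031]
[361.6 235.2] 238.0 [ 0.409 -0.367  0.031]
[299.3 230.3] 255.0 [ 0.423 -0.194  0.031]
[160.3 201.4] 189.0 [0.505 0.2   0.004]
[240.  150.9] 59.0 [ 0.64  -0.03   0.072]
[222.  148.2] 60.0 [0.648 0.02  0.069]
[186.8 104.1] 220.0 [0.758 0.11  0.119]
((array([0.47664416, 0.2354202 ]), np.float64(0.05978095110857842)), (0.4766957461833954, 0.23582471907138824, 0.060419291257858276))
```

View pics/w4.png

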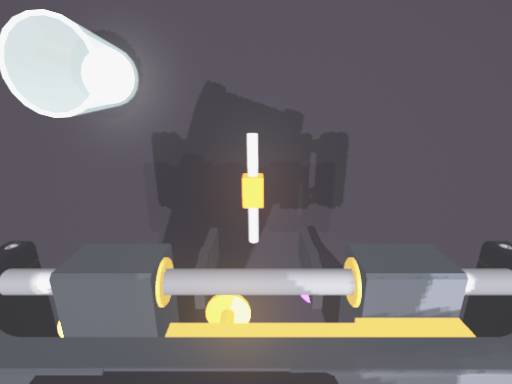

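```bash
python3 - <<'E'
from go import *
from meas import pan,ring
p,d,c=shot("wrist"); hsv=cv2.cvtColor(p,cv2.COLOR_BGR2HSV); print(hsv[185:200:4,255:265:5].tolist())
for n in("scene","top"):
    p,d,c=shot(n); print(n,pan(p,c)); print(ring(p,c,(120,180,60,60) if n=="top" else (285,258,60,55)))
E
```

```text
[[[29, 127, 247], [29, 127, 247]], [[29, 128, 247], [29, 128, 247]], [[29, 128, 247], [29, 127, 247]], [[29, 127, 247], [29, 128, 247]]]
scene ((array([0.4765458 , 0.23473991]), np.float64(0.059111799857520846)), (0.4759470522403717, 0.23661193251609802, 0.06093684956431389))
(array([0.48327979, 0.22940575]), np.float64(0.06583903943284032), 186)
top ((array([0.47664416, 0.2354202 ]), np.float64(0.05978095110857842)), (0.4766957461833954, 0.23582471907138824, 0.060419291257858276))
(array([0.48441006, 0.23084538]), np.float64(0.06616524946902794), 269)
```

The wrist exposure is brighter, but the rod is there with its collar at (253,191). The pan has been knocked about 9 mm against the ramp, to (0.4766, 0.235), so I'll recentre it later. Now I measure rod 3.

```bash
python3 - <<'E'
from go import *
st(); U=(0,0,1)
p,d,c=shot("wrist")
for k in blobs(mask(p,(22,90,200),(32,255,255)),100): print("collar",ctr(k).round(1),cv2.contourArea(k),ray(c,ctr(k),.019)[0].round(4))
P=ray(c,[[252.5,136],[253.5,241]],.012); print(P.round(4),P.mean(0),np.degrees(np.arctan2(*(P[0]-P[1])[[1,0]])))
E
```

```text
t 23.23 p [ 0.5513 -0.4312  0.1197] x-head -11.69 z [ 0.     0.001 -1.   ] w 0.0501 F [ 0.2 -0.1 -0. ] j [ 0.76  0.51 -0.22  1.44  0.11  1.21 -1.25]
collar [316.5 326.3] 5032.5 [ 0.3836 -0.4642  0.019 ]
collar [354.2 281.8] 293.0 [ 0.4331 -0.5116  0.019 ]
collar [162. 282.] 301.0 [ 0.4741 -0.3118  0.019 ]
collar [259.9 193.6] 599.0 [ 0.5496 -0.4334  0.019 ]
[[ 0.6036 -0.4375  0.012 ]
 [ 0.4981 -0.4161  0.012 ]] [ 0.55083954 -0.42682927  0.012     ] -11.467116037268076
```

Call:
apply_moves(increments=[[[-0.01, 0.02, 0.4, 0, 0, 0, 50], [0, 0, 0.39, 0, 0, 0, 50], [0, 0, 0.19, 0, 0, 0, 50], [0, 0, 0.18, 0, 0, 0, 50], [0, 0, 0, 0, 0, 0, 50], [0, 0, 0, 0, 0, 0, 10], [0, 0, 0, 0, 0, 0, 10], [0, 0, 0, 0, 0, 0, 10], [0, 0, 0, 0, 0, 0, 10], [0, 0, -0.3, 0, 0, 0, 10], [0, 0, -0.4, 0, 0, 0, 10], [0, 0, -0.3, 0, 0, 0, 10]]])

```text
clock: 24.78
eef_pos: [0.5496, -0.4348, 0.106]
tcp_rot: [3.124, -0.323, 0.002]
wrist_force: [0.4, -0.7, -1.6]
gripper_width: 0.0199
finger_force: 40.0
```

Call:
apply_moves(increments=[[[0, 0, 0, 0, 0, 0, 10], [0, 0, 0, 0, 0, 0, 10]]])

```text
clock: 25.02
eef_pos: [0.5488, -0.4343, 0.1032]
tcp_rot: [-3.124, 0.323, 0.001]
wrist_force: [0.2, 0.3, -1.0]
gripper_width: 0.0196
finger_force: 40.0
```

```bash
python3 - <<'E'
from go import *
st(); U=(0,0,1); a=-5.7; P=(.6379,-.0796)
rows([((*P,.115),a,U,10,.04,0),((*P,.095),a,U,10,.02,2)])
E
```

```text
t 25.02 p [ 0.5488 -0.4343  0.1032] x-head -11.81 z [-0.001  0.001 -1.   ] w 0.0196 F [ 0.2  0.3 -1. ] j [ 0.76  0.52 -0.22  1.45  0.12  1.18 -1.25]
[[[0.01,-0.37,-0.01,0,0,-0.014,10],[0.02,-0.36,-0.01,0,0,-0.013,10],[0.03,-0.37,-0.01,0,0,-0.014,10],[0.02,-0.36,-0.02,0,0,-0.013,10],[0.03,-0.36,-0.01,0,0,-0.014,10],[0.04,-0.37,-0.01,0,0.001,-0.013,10],[0.03,-0.36,-0.01,-0.001,0,-0.014,10],[0.05,-0.37,-0.01,0,0,-0.014,10],[0.04,-0.36,-0.02,0,0,-0.013,10],[0.05,-0.36,-0.01,0,0,-0.014,10],[0,0,0.2,0,0,0,10],[0,0,0,0,0,0,10]]]
[[[0,0,0,0,0,0,10]]]
end [ 0.6377 -0.0797  0.0953] [ 3.138 -0.156  0.   ]
```

Call:
apply_moves(increments=[[[0.01, -0.37, -0.01, 0, 0, -0.014, 10], [0.02, -0.36, -0.01, 0, 0, -0.013, 10], [0.03, -0.37, -0.01, 0, 0, -0.014, 10], [0.02, -0.36, -0.02, 0, 0, -0.013, 10], [0.03, -0.36, -0.01, 0, 0, -0.014, 10], [0.04, -0.37, -0.01, 0, 0, -0.013, 10], [0.03, -0.36, -0.01, 0, 0, -0.014, 10], [0.05, -0.37, -0.01, 0, 0, -0.014, 10], [0.04, -0.36, -0.02, 0, 0, -0.013, 10], [0.05, -0.36, -0.01, 0, 0, -0.014, 10], [0, 0, 0.2, 0, 0, 0, 10], [0, 0, 0, 0, 0, 0, 10]]])

```text
clock: 26.52
eef_pos: [0.636, -0.0806, 0.093]
tcp_rot: [3.138, -0.156, -0.008]
wrist_force: [-0.8, -1.5, -1.1]
gripper_width: 0.0197
finger_force: 40.0
```

Call:
apply_moves(increments=[[[0, 0, 0, 0, 0, 0, 10], [0, 0, 0, 0, 0, 0, 10]]])

```text
clock: 26.78
eef_pos: [0.6384, -0.0811, 0.0966]
tcp_rot: [3.137, -0.158, 0.001]
wrist_force: [-0.3, -0.4, -1.3]
gripper_width: 0.0197
finger_force: 40.0
```

```bash
python3 - <<'E'
from go import *
st(); U=(0,0,1); a=-5.7; P=(.6379,-.0796)
rows([((*P,.075),a,U,10,.02,0),((*P,.053),a,U,10,.012,2)])
E
```

```text
t 26.77 p [ 0.6384 -0.0811  0.0966] x-head -5.78 z [ 0.001 -0.    -1.   ] w 0.0197 F [-0.3 -0.4 -1.3] j [ 0.34  0.44 -0.36  1.61  0.17  1.12 -1.74]
[[[0,-0.01,0.11,0,-0.001,-0.001,10],[-0.01,0,0.11,0,0,-0.001,10],[0,0,0.11,0,0,0,10],[0,0,0.11,0,0,0,10],[0,0,0,0,0,0,10],[0,0,0,0,0,0,10]]]
end [ 0.6375 -0.08    0.0526] [ 3.137 -0.156  0.   ]
```

Call:
apply_moves(increments=[[[0, -0.01, 0.11, 0, 0, 0, 10], [0, 0, 0.11, 0, 0, 0, 10], [0, 0, 0.11, 0, 0, 0, 10], [0, 0, 0.1, 0, 0, 0, 10], [0, 0, 0, 0, 0, 0, 10], [0, 0, 0, 0, 0, 0, 10]]])

```text
clock: 27.52
eef_pos: [0.6389, -0.079, 0.0537]
tcp_rot: [3.138, -0.156, 0.002]
wrist_force: [-1.2, -0.5, 5.1]
gripper_width: 0.0197
finger_force: 40.0
```

Call:
apply_moves(increments=[[[0, 0, 0, 0, 0, 0, 36], [0, 0, 0, 0, 0, 0, 36], [0, 0, 0, 0, 0, 0, 36], [0, 0, -0.34, 0, 0, 0, 36], [0, 0, -0.33, 0, 0, 0, 36], [0, 0, 0, 0, 0, 0, 50], [0, 0, 0, 0, 0, 0, 50]]])

```text
clock: 28.4
eef_pos: [0.638, -0.0791, 0.1197]
tcp_rot: [3.138, -0.156, -0.0]
wrist_force: [-1.3, 0.9, -0.4]
gripper_width: 0.0472
finger_force: 0.0
```

```bash
python3 - <<'E'
from go import *
st(); U=(0,0,1)
rows([((.4225,-.1961,.13),70,U,50,.04,2)])
E
```

```text
t 28.4 p [ 0.638  -0.0791  0.1197] x-head -5.69 z [-0. -0. -1.] w 0.0472 F [-1.3  0.9 -0.4] j [ 0.34  0.42 -0.37  1.59  0.16  1.17 -1.73]
[[[-0.25,0.17,-0.01,0,0,-0.21,50],[-0.28,0.13,-0.02,0,0,-0.21,50],[-0.3,0.08,-0.01,0,0,-0.211,50],[-0.3,0.03,-0.01,0,0,-0.21,50],[-0.31,-0.02,-0.01,0,0,-0.21,50],[-0.3,-0.07,-0.02,0,0,-0.21,50],[-0.28,-0.11,-0.01,0,0,-0.211,50],[-0.26,-0.17,-0.01,0,0,-0.21,50],[0,0,0,0,0,0,50],[0,0,0,0,0,0,50]]]
end [ 0.4223 -0.1959  0.1297] [-2.573 -1.802  0.   ]
```

Call:
apply_moves(increments=[[[-0.25, 0.17, -0.01, 0, 0, -0.21, 50], [-0.28, 0.13, -0.02, 0, 0, -0.21, 50], [-0.3, 0.08, -0.01, 0, 0, -0.211, 50], [-0.3, 0.03, -0.01, 0, 0, -0.21, 50], [-0.31, -0.02, -0.01, 0, 0, -0.21, 50], [-0.3, -0.07, -0.02, 0, 0, -0.21, 50], [-0.28, -0.11, -0.01, 0, 0, -0.211, 50], [-0.26, -0.17, -0.01, 0, 0, -0.21, 50], [0, 0, 0, 0, 0, 0, 50], [0, 0, 0, 0, 0, 0, 50]]])

```text
clock: 29.65
eef_pos: [0.4229, -0.1954, 0.1297]
tcp_rot: [-2.575, -1.799, -0.001]
wrist_force: [-0.3, -0.7, -0.3]
gripper_width: 0.0498
finger_force: 0.0
```

```bash
python3 - <<'E'
from go import *
st(); U=(0,0,1)
p,d,c=shot("wrist"); cv2.imwrite("pics/w5.png",p)
for k in blobs(mask(p,(16,90,120),(32,255,255)),200): print("disc",ctr(k).round(1),cv2.contourArea(k),ray(c,ctr(k),.008)[0].round(4))
D=(.4225,-.1961)
rows([((*D,.05),70,U,50,.03,0),((*D,.010),70,U,50,.02,1)])
E
```

```text
t 29.65 p [ 0.4229 -0.1954  0.1297] x-head 69.87 z [ 0.     0.001 -1.   ] w 0.0498 F [-0.3 -0.7 -0.3] j [ 0.8   0.06 -0.47  1.99  0.03  1.09 -0.04]
disc [325.1 328. ] 4878.5 [ 0.4371 -0.3915  0.008 ]
disc [353.6 282.1] 364.0 [ 0.4856 -0.3405  0.008 ]
disc [161.9 282.1] 429.0 [ 0.2794 -0.2653  0.008 ]
disc [257.2 186. ] 1936.0 [ 0.4215 -0.1952  0.008 ]
[[[0,0,0.27,0,0,0,50],[-0.01,0,0.26,0,-0.001,-0.001,50],[0,0,0.27,0,0,0,50],[0,0,0.2,0,0,0,50],[0,0,0.2,0,0,0,50],[0,0,0,0,0,0,50]]]
end [ 0.4229 -0.1961  0.0098] [2.574 1.801 0.   ]
```

View pics/w5.png

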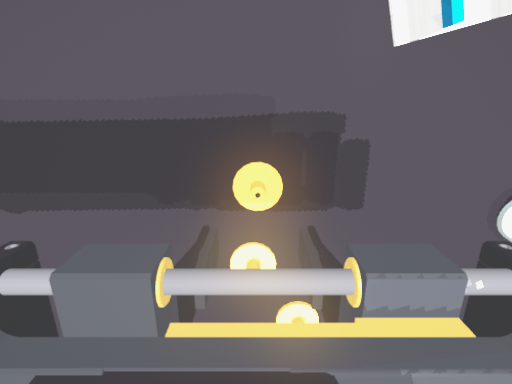

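The wrist image shows the brass disc at (257,186), which agrees to about 1 mm. Grasping it now.

Call:
apply_moves(increments=[[[0, 0, 0.27, 0, 0, 0, 50], [-0.01, 0, 0.26, 0, 0, 0, 50], [0, 0, 0.27, 0, 0, 0, 50], [0, 0, 0.2, 0, 0, 0, 50], [0, 0, 0.2, 0, 0, 0, 50], [0, 0, 0, 0, 0, 0, 50], [0, 0, 0, 0, 0, 0, 6], [0, 0, 0, 0, 0, 0, 6], [0, 0, 0, 0, 0, 0, 6], [0, 0, 0, 0, 0, 0, 6], [0, 0, 0, 0, 0, 0, 6]]])

```text
clock: 31.08
eef_pos: [0.4225, -0.1969, 0.0104]
tcp_rot: [2.573, 1.802, 0.001]
wrist_force: [-1.2, 0.1, 3.6]
gripper_width: 0.015
finger_force: 40.5
```

Call:
apply_moves(increments=[[[0, 0, -0.2, 0, 0, 0, 6], [0, 0, -0.4, 0, 0, 0, 6], [0, 0, -0.4, 0, 0, 0, 6], [0, 0, -0.2, 0, 0, 0, 6], [0, 0, 0, 0, 0, 0, 6], [0, 0, 0, 0, 0, 0, 6]]])

```text
clock: 31.82
eef_pos: [0.4216, -0.1966, 0.129]
tcp_rot: [-2.573, -1.801, 0.001]
wrist_force: [-0.4, -0.2, -1.4]
gripper_width: 0.015
finger_force: 40.5
```

```bash
cat > ramp.py <<'E'
from go import *
n=np.array((0,-.309,.951)); F=np.array((.485,.3245,.050))
def slot(dx,up): return tuple(F+(dx,0,0)+n*up)
E
python3 - <<'E'
from ramp import *
st()
rows([((.47,.06,.14),90,(0,0,1),6,.04,0),(slot(.065,.08),90,n,6,.04,2)])
E
```

```text
t 31.82 p [ 0.4216 -0.1966  0.129 ] x-head 70.0 z [-0.001  0.001 -1.   ] w 0.015 F [-0.4 -0.2 -1.4] j [ 0.8   0.06 -0.47  1.99  0.03  1.09 -0.03]
[[[0.37,-0.06,-0.02,0,0,-0.063,6],[0.37,-0.04,-0.01,0,0,-0.064,6],[0.37,-0.03,-0.02,-0.001,0,-0.063,6],[0.37,0,-0.01,0,0,-0.064,6],[0.38,0.01,-0.02,0,0,-0.063,6],[0.37,0.03,-0.01,0,0,-0.064,6],[0.37,0.06,-0.02,0,-0.001,-0.063,6],[0.34,0.11,0.02,0,0.057,0,6],[0.34,0.12,0.04,0,0.057,0,6],[0.34,0.11,0.05,0,0.058,0,6],[0.34,0.11,0.06,0,0.057,0,6],[0.33,0.12,0.08,0,0.057,0,6]]]
[[[0.33,0.11,0.1,0,0.057,0,6],[0.33,0.11,0.11,0,0.057,0,6],[0,0,0,0,0,0,6],[0,0,0,0,0,0,6]]]
end [0.5496 0.3001 0.1261] [-2.052 -2.052 -0.325]
```

Call:
apply_moves(increments=[[[0.37, -0.06, -0.02, 0, 0, -0.063, 6], [0.37, -0.04, -0.01, 0, 0, -0.064, 6], [0.37, -0.03, -0.02, 0, 0, -0.063, 6], [0.37, 0, -0.01, 0, 0, -0.064, 6], [0.38, 0.01, -0.02, 0, 0, -0.063, 6], [0.37, 0.03, -0.01, 0, 0, -0.064, 6], [0.37, 0.06, -0.02, 0, -0.001, -0.063, 6], [0.34, 0.11, 0.02, 0, 0.057, 0, 6], [0.34, 0.12, 0.04, 0, 0.057, 0, 6], [0.34, 0.11, 0.05, 0, 0.058, 0, 6], [0.34, 0.11, 0.06, 0, 0.057, 0, 6], [0.33, 0.12, 0.08, 0, 0.057, 0, 6]]])

```text
clock: 33.33
eef_pos: [0.5277, 0.2318, 0.1297]
tcp_rot: [-2.102, -2.101, -0.236]
wrist_force: [0.9, -0.1, -1.7]
gripper_width: 0.0155
finger_force: 40.5
```

Call:
apply_moves(increments=[[[0.33, 0.11, 0.1, 0, 0.057, 0, 6], [0.33, 0.11, 0.11, 0, 0.057, 0, 6], [0, 0, 0, 0, 0, 0, 6], [0, 0, 0, 0, 0, 0, 6]]])

```text
clock: 33.83
eef_pos: [0.5495, 0.2992, 0.1258]
tcp_rot: [-2.053, -2.052, -0.321]
wrist_force: [0.4, 0.3, -0.8]
gripper_width: 0.0149
finger_force: 40.5
```

```bash
python3 - <<'E'
from ramp import *
st()
p,d,c=shot("wrist"); cv2.imwrite("pics/w6.png",p)
p,d,c=shot("scene"); cv2.imwrite("pics/s7.png",p[150:380,200:430].repeat(2,0).repeat(2,1))
rows([(slot(.065,.03),90,n,6,.03,1),(slot(.065,.011),90,n,6,.005,1)])
E
```

```text
t 33.83 p [0.5495 0.2992 0.1258] x-head 89.97 z [-0.002  0.307 -0.952] w 0.0149 F [ 0.4  0.3 -0.8] j [ 0.28  0.4  -0.83  1.74  0.02  0.97 -0.5 ]
[[[0,0,0.25,0,0.001,-0.001,6],[0.01,0,0.26,0,0.001,0,6],[0,0,0,0,0,0,6],[0,0,0.05,0,0,0,6],[0,0,0.04,0,0,0,6],[0,0,0.05,0,0,0,6],[0,0,0.05,0,0,0,6],[0,0,0,0,0,0,6]]]
end [0.55   0.3214 0.0602] [-2.052 -2.052 -0.325]
```

View pics/s7.png

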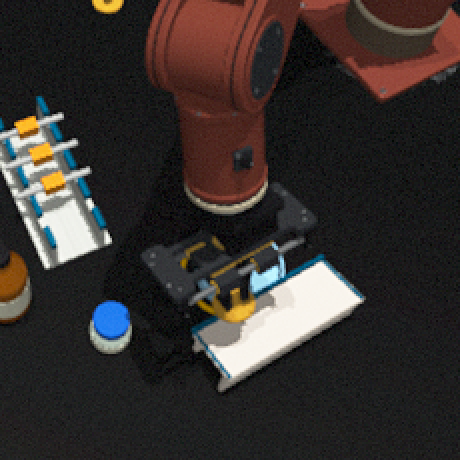

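The disc (236,310) is held over the ramp's left end, and all three rods sit in the rack. Descending along the face normal.

Call:
apply_moves(increments=[[[0, 0, 0.25, 0, 0, 0, 6], [0.01, 0, 0.26, 0, 0, 0, 6], [0, 0, 0, 0, 0, 0, 6], [0, 0, 0.05, 0, 0, 0, 6], [0, 0, 0.04, 0, 0, 0, 6], [0, 0, 0.05, 0, 0, 0, 6], [0, 0, 0, 0, 0, 0, 6]]])

```text
clock: 34.8
eef_pos: [0.5501, 0.3209, 0.0653]
tcp_rot: [-2.053, -2.052, -0.324]
wrist_force: [-0.1, 0.1, -1.3]
gripper_width: 0.0151
finger_force: 40.5
```

```bash
python3 - <<'E'
from ramp import *
st(); s=env.observe(); print((np.array(s["eef_pos"])-F)@n, np.array(s["wrist_force"])@n)
E
```

```text
t 34.8 p [0.5501 0.3209 0.0653] x-head 89.99 z [ 0.     0.308 -0.951] w 0.0151 F [-0.1  0.1 -1.3] j [ 0.2   0.48 -0.79  1.78  0.08  0.86 -0.55]
0.015677529112596223 -1.2175104841735565
```

Now 3 mm steps, watching the force.

Call:
apply_moves(increments=[[[0, 0, 0.03, 0, 0, 0, 6], [0, 0, 0, 0, 0, 0, 6]]])

```text
clock: 35.05
eef_pos: [0.5502, 0.3219, 0.0625]
tcp_rot: [-2.053, -2.052, -0.324]
wrist_force: [-0.9, 0.1, -1.7]
gripper_width: 0.0152
finger_force: 40.5
```

Call:
apply_moves(increments=[[[0, 0, 0.02, 0, 0, 0, 6], [0, 0, 0, 0, 0, 0, 6]]])

```text
clock: 35.3
eef_pos: [0.5502, 0.3225, 0.0607]
tcp_rot: [-2.053, -2.052, -0.325]
wrist_force: [0.6, 0.3, -1.1]
gripper_width: 0.015
finger_force: 40.5
```

Call:
apply_moves(increments=[[[0, 0, 0.01, 0, 0, 0, 6], [0, 0, 0, 0, 0, 0, 6]]])

```text
clock: 35.55
eef_pos: [0.5503, 0.3228, 0.0599]
tcp_rot: [-2.053, -2.052, -0.325]
wrist_force: [-1.5, 0.2, -0.6]
gripper_width: 0.0151
finger_force: 40.5
```

Call:
apply_moves(increments=[[[0, 0, 0.01, 0, 0, 0, 6], [0, 0, 0, 0, 0, 0, 6]]])

```text
clock: 35.8
eef_pos: [0.5504, 0.3228, 0.0598]
tcp_rot: [-2.053, -2.053, -0.324]
wrist_force: [-5.4, -6.3, 12.5]
gripper_width: 0.0147
finger_force: 40.6
```

Call:
apply_moves(increments=[[[0, 0, 0.01, 0, 0, 0, 6], [0, 0, 0, 0, 0, 0, 6]]])

```text
clock: 36.05
eef_pos: [0.5504, 0.3228, 0.0597]
tcp_rot: [-2.054, -2.053, -0.324]
wrist_force: [-10.6, -12.7, 24.3]
gripper_width: 0.0147
finger_force: 40.4
```

Contact at 9.8 mm above the face, as expected. I'll ease off, release and retreat along the normal.

Call:
apply_moves(increments=[[[0, 0, -0.02, 0, 0, 0, 6], [0, 0, 0, 0, 0, 0, 6], [0, 0, 0, 0, 0, 0, 30], [0, 0, 0, 0, 0, 0, 34], [0, 0, 0, 0, 0, 0, 34], [0, 0, -0.2, 0, 0, 0, 34], [0, 0, -0.4, 0, 0, 0, 34], [0, 0, -0.4, 0, 0, 0, 34], [0, 0, 0, 0, 0, 0, 50], [0, 0, 0, 0, 0, 0, 50]]])

```text
clock: 37.3
eef_pos: [0.5503, 0.2916, 0.1554]
tcp_rot: [-2.053, -2.053, -0.325]
wrist_force: [-0.7, 0.0, -0.9]
gripper_width: 0.0456
finger_force: 0.0
```

```bash
python3 - <<'E'
from ramp import *
st()
p,d,c=shot("wrist"); cv2.imwrite("pics/w7.png",p)
D=(.3863,-.2797)
rows([((.47,.06,.16),90,(0,0,1),50,.04,0),((.42,-.1,.13),70,(0,0,1),50,.04,0),((*D,.10),60,(0,0,1),50,.04,2)])
E
```

```text
t 37.3 p [0.5503 0.2916 0.1554] x-head 89.99 z [ 0.001  0.308 -0.951] w 0.0456 F [-0.7  0.  -0.9] j [ 0.31  0.37 -0.84  1.72 -0.01  1.02 -0.48]
[[[-0.31,-0.11,-0.11,0,-0.057,0,50],[-0.32,-0.12,-0.09,0,-0.057,0,50],[-0.32,-0.11,-0.08,0,-0.057,0,50],[-0.33,-0.12,-0.07,0,-0.057,0,50],[-0.32,-0.11,-0.05,0,-0.057,0,50],[-0.33,-0.11,-0.04,0,-0.057,0,50],[-0.33,-0.12,-0.02,0,-0.057,0,50],[-0.32,-0.1,0.06,0,0,0.089,50],[-0.33,-0.08,0.06,0,0,0.089,50],[-0.33,-0.05,0.06,0,0,0.089,50],[-0.33,-0.03,0.06,0,0,0.088,50],[-0.34,-0.01,0.06,0,0,0.089,50]]]
[[[-0.36,0.06,0.06,0,0,0.045,50],[-0.36,0.07,0.06,0,0,0.044,50],[-0.35,0.09,0.06,0,0,0.045,50],[-0.36,0.09,0.06,0,0,0.044,50],[-0.34,0.11,0.06,0,0,0.045,50],[0,0,0,0,0,0,50],[0,0,0,0,0,0,50]]]
end [ 0.3862 -0.2791  0.0999] [ 2.721  1.57  -0.   ]
```

View pics/w7.png

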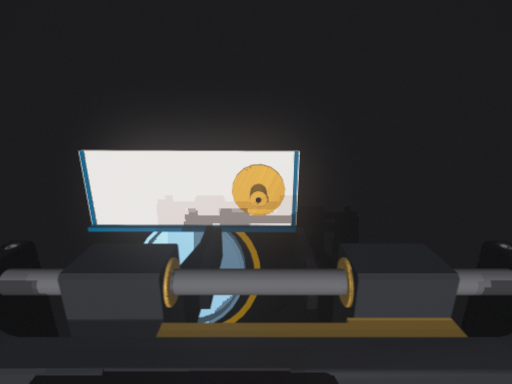

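The disc (258,189) is flat and wholly on the face, with about 10 mm margins. On to disc 2.

Call:
apply_moves(increments=[[[-0.31, -0.11, -0.11, 0, -0.057, 0, 50], [-0.32, -0.12, -0.09, 0, -0.057, 0, 50], [-0.32, -0.11, -0.08, 0, -0.057, 0, 50], [-0.33, -0.12, -0.07, 0, -0.057, 0, 50], [-0.32, -0.11, -0.05, 0, -0.057, 0, 50], [-0.33, -0.11, -0.04, 0, -0.057, 0, 50], [-0.33, -0.12, -0.02, 0, -0.057, 0, 50], [-0.32, -0.1, 0.06, 0, 0, 0.089, 50], [-0.33, -0.08, 0.06, 0, 0, 0.089, 50], [-0.33, -0.05, 0.06, 0, 0, 0.089, 50], [-0.33, -0.03, 0.06, 0, 0, 0.088, 50], [-0.34, -0.01, 0.06, 0, 0, 0.089, 50]]])

```text
clock: 38.85
eef_pos: [0.4192, -0.1004, 0.129]
tcp_rot: [-2.574, -1.8, 0.001]
wrist_force: [0.3, -0.8, 0.2]
gripper_width: 0.0501
finger_force: 0.0
```

Call:
apply_moves(increments=[[[-0.36, 0.06, 0.06, 0, 0, 0.045, 50], [-0.36, 0.07, 0.06, 0, 0, 0.044, 50], [-0.35, 0.09, 0.06, 0, 0, 0.045, 50], [-0.36, 0.09, 0.06, 0, 0, 0.044, 50], [-0.34, 0.11, 0.06, 0, 0, 0.045, 50], [0, 0, 0, 0, 0, 0, 50], [0, 0, 0, 0, 0, 0, 50]]])

```text
clock: 39.72
eef_pos: [0.3866, -0.2788, 0.0996]
tcp_rot: [-2.721, -1.57, -0.001]
wrist_force: [-0.1, 0.3, -0.5]
gripper_width: 0.0502
finger_force: 0.0
```

```bash
python3 - <<'E'
from ramp import *
st(); U=(0,0,1)
p,d,c=shot("wrist"); cv2.imwrite("pics/w8.png",p)
for k in blobs(mask(p,(16,90,120),(32,255,255)),200): print("disc",ctr(k).round(1),cv2.contourArea(k),ray(c,ctr(k),.008)[0].round(4))
D=(.3863,-.2797)
rows([((*D,.05),60,U,50,.03,0),((*D,.010),60,U,50,.02,1)])
p,d,c=shot("top")
for k in blobs(mask(p,(18,90,90),(32,255,255)),100): print(ctr(k).round(1),cv2.contourArea(k),dep(c,d,ctr(k)).round(3))
E
```

```text
t 39.73 p [ 0.3866 -0.2788  0.0996] x-head 59.96 z [ 0.     0.001 -1.   ] w 0.0502 F [-0.1  0.3 -0.5] j [ 0.91  0.11 -0.4   2.01  0.05  1.03 -0.04]
disc [328.6 328.4] 4548.0 [ 0.3764 -0.4486  0.008 ]
disc [161.9 282.1] 429.0 [ 0.254  -0.3108  0.008 ]
disc [351.  277.2] 424.0 [ 0.4241 -0.4022  0.008 ]
disc [257.6 193.9] 2222.5 [ 0.3864 -0.2778  0.008 ]
[[[-0.01,0,0.25,0,0,0,50],[0,0,0.25,0,-0.001,0,50],[0,0,0.2,0,0,0,50],[0,0,0.2,0,0,0,50],[0,0,0,0,0,0,50]]]
end [ 0.3863 -0.2793  0.0098] [ 2.72   1.571 -0.   ]
[160.3 202. ] 218.0 [0.503 0.2   0.005]
[111.8 183.9] 249.5 [0.549 0.316 0.082]
```

Call:
apply_moves(increments=[[[0, 0, 0.25, 0, 0, 0, 50], [0, 0, 0.25, 0, 0, 0, 50], [0, 0, 0.2, 0, 0, 0, 50], [0, 0, 0.2, 0, 0, 0, 50], [0, 0, 0, 0, 0, 0, 50], [0, 0, 0, 0, 0, 0, 6], [0, 0, 0, 0, 0, 0, 6], [0, 0, 0, 0, 0, 0, 6], [0, 0, 0, 0, 0, 0, 6], [0, 0, 0, 0, 0, 0, 6]]])

```text
clock: 41.08
eef_pos: [0.3866, -0.279, 0.0101]
tcp_rot: [2.721, 1.57, 0.001]
wrist_force: [-1.2, 1.1, 3.3]
gripper_width: 0.0152
finger_force: 40.0
```

Call:
apply_moves(increments=[[[0, 0, -0.2, 0, 0, 0, 6], [0, 0, -0.4, 0, 0, 0, 6], [0, 0, -0.4, 0, 0, 0, 6], [0, 0, -0.2, 0, 0, 0, 6], [0, 0, 0, 0, 0, 0, 6], [0, 0, 0, 0, 0, 0, 6]]])

```text
clock: 41.82
eef_pos: [0.3859, -0.2785, 0.1287]
tcp_rot: [-2.72, -1.569, 0.0]
wrist_force: [-0.2, 0.5, -2.4]
gripper_width: 0.0147
finger_force: 40.0
```

```bash
python3 - <<'E'
from ramp import *
st()
rows([((.42,-.15,.14),75,(0,0,1),6,.04,0),((.46,.06,.15),90,(0,0,1),6,.04,0),(slot(.0,.085),90,n,6,.04,2)])
E
```

```text
t 41.83 p [ 0.3859 -0.2785  0.1287] x-head 59.97 z [-0.001  0.001 -1.   ] w 0.0147 F [-0.2  0.5 -2.4] j [ 0.92  0.08 -0.41  1.98  0.04  1.09 -0.02]
[[[0.32,-0.09,-0.03,0,0,-0.084,6],[0.33,-0.06,-0.03,-0.001,0,-0.083,6],[0.33,-0.05,-0.02,0,-0.001,-0.084,6],[0.33,-0.02,-0.03,-0.001,0,-0.083,6],[0.35,-0.03,-0.02,0,0,-0.056,6],[0.36,-0.01,-0.01,0,0,-0.055,6],[0.36,0.01,-0.02,0,0,-0.056,6],[0.35,0.02,-0.02,0,0,-0.055,6],[0.36,0.03,-0.02,0,0,-0.056,6],[0.35,0.06,-0.01,0,0,-0.055,6],[0.4,0.04,0.03,0,0.067,0,6],[0.39,0.04,0.05,0,0.066,0,6]]]
[[[0.39,0.04,0.08,0,0.067,0,6],[0.39,0.04,0.09,0,0.067,0,6],[0.38,0.04,0.11,0,0.067,0,6],[0.38,0.04,0.14,0.001,0.066,0,6],[0,0,0,0,0,0,6],[0,0,0,0,0,0,6]]]
end [0.4845 0.2987 0.1305] [-2.052 -2.052 -0.324]
```

Call:
apply_moves(increments=[[[0.32, -0.09, -0.03, 0, 0, -0.084, 6], [0.33, -0.06, -0.03, 0, 0, -0.083, 6], [0.33, -0.05, -0.02, 0, 0, -0.084, 6], [0.33, -0.02, -0.03, 0, 0, -0.083, 6], [0.35, -0.03, -0.02, 0, 0, -0.056, 6], [0.36, -0.01, -0.01, 0, 0, -0.055, 6], [0.36, 0.01, -0.02, 0, 0, -0.056, 6], [0.35, 0.02, -0.02, 0, 0, -0.055, 6], [0.36, 0.03, -0.02, 0, 0, -0.056, 6], [0.35, 0.06, -0.01, 0, 0, -0.055, 6], [0.4, 0.04, 0.03, 0, 0.067, 0, 6], [0.39, 0.04, 0.05, 0, 0.066, 0, 6]]])

```text
clock: 43.32
eef_pos: [0.4689, 0.1417, 0.1448]
tcp_rot: [-2.166, -2.166, -0.117]
wrist_force: [0.4, 0.4, -1.6]
gripper_width: 0.015
finger_force: 40.0
```

Call:
apply_moves(increments=[[[0.39, 0.04, 0.08, 0, 0.067, 0, 6], [0.39, 0.04, 0.09, 0, 0.067, 0, 6], [0.38, 0.04, 0.11, 0, 0.067, 0, 6], [0.38, 0.04, 0.14, 0, 0.066, 0, 6], [0, 0, 0, 0, 0, 0, 6], [0, 0, 0, 0, 0, 0, 6]]])

```text
clock: 44.08
eef_pos: [0.485, 0.2985, 0.1314]
tcp_rot: [-2.052, -2.051, -0.325]
wrist_force: [0.7, 0.0, -1.4]
gripper_width: 0.0152
finger_force: 40.0
```

```bash
python3 - <<'E'
from ramp import *
st()
p,d,c=shot("wrist"); cv2.imwrite("pics/w9.png",p)
p,d,c=shot("scene"); cv2.imwrite("pics/s9.png",p)
rows([(slot(.0,.03),90,n,6,.03,1),(slot(.0,.015),90,n,6,.005,2)])
E
```

```text
t 44.08 p [0.485  0.2985 0.1314] x-head 89.97 z [-0.     0.309 -0.951] w 0.0152 F [ 0.7  0.  -1.4] j [ 0.35  0.27 -0.9   1.88 -0.08  0.94 -0.47]
[[[0,0,0.28,0,0,-0.001,6],[0,0,0.28,0.001,0,0,6],[0,0,0,0,0,0,6],[0,0,0.05,0,0,0,6],[0,0,0.05,0,0,0,6],[0,0,0.05,0,0,0,6],[0,0,0,0,0,0,6],[0,0,0,0,0,0,6]]]
end [0.4854 0.3198 0.0642] [-2.052 -2.052 -0.325]
```

Call:
apply_moves(increments=[[[0, 0, 0.28, 0, 0, 0, 6], [0, 0, 0.28, 0, 0, 0, 6], [0, 0, 0, 0, 0, 0, 6], [0, 0, 0.05, 0, 0, 0, 6], [0, 0, 0.05, 0, 0, 0, 6], [0, 0, 0.05, 0, 0, 0, 6], [0, 0, 0.03, 0, 0, 0, 6], [0, 0, 0, 0, 0, 0, 6], [0, 0, 0, 0, 0, 0, 6]]])

```text
clock: 45.3
eef_pos: [0.4852, 0.3213, 0.0616]
tcp_rot: [-2.052, -2.052, -0.326]
wrist_force: [0.6, 0.5, -1.1]
gripper_width: 0.0151
finger_force: 40.0
```

Call:
apply_moves(increments=[[[0, 0, 0.01, 0, 0, 0, 6], [0, 0, 0, 0, 0, 0, 6]]])

```text
clock: 45.55
eef_pos: [0.4851, 0.3215, 0.0605]
tcp_rot: [-2.052, -2.052, -0.325]
wrist_force: [0.1, -0.0, -1.2]
gripper_width: 0.0146
finger_force: 40.0
```

Call:
apply_moves(increments=[[[0, 0, 0.01, 0, 0, 0, 6], [0, 0, 0, 0, 0, 0, 6]]])

```text
clock: 45.8
eef_pos: [0.4851, 0.3218, 0.0595]
tcp_rot: [-2.052, -2.052, -0.325]
wrist_force: [0.1, -0.2, -1.3]
gripper_width: 0.0149
finger_force: 40.0
```

Call:
apply_moves(increments=[[[0, 0, 0.01, 0, 0, 0, 6], [0, 0, 0, 0, 0, 0, 6]]])

```text
clock: 46.05
eef_pos: [0.4852, 0.322, 0.0592]
tcp_rot: [-2.053, -2.052, -0.325]
wrist_force: [-5.2, -5.5, 9.7]
gripper_width: 0.0149
finger_force: 40.0
```

Call:
apply_moves(increments=[[[0, 0, 0.005, 0, 0, 0, 6], [0, 0, 0, 0, 0, 0, 6]]])

```text
clock: 46.3
eef_pos: [0.4852, 0.322, 0.0591]
tcp_rot: [-2.053, -2.052, -0.325]
wrist_force: [-7.2, -9.1, 17.5]
gripper_width: 0.0149
finger_force: 40.0
```

Contact. Release, retreat, and travel on to disc 3.

Call:
apply_moves(increments=[[[0, 0, -0.015, 0, 0, 0, 6], [0, 0, 0, 0, 0, 0, 6], [0, 0, 0, 0, 0, 0, 30], [0, 0, 0, 0, 0, 0, 34], [0, 0, 0, 0, 0, 0, 34], [0, 0, -0.2, 0, 0, 0, 34], [0, 0, -0.4, 0, 0, 0, 34], [0, 0, -0.4, 0, 0, 0, 34], [0, 0, 0, 0, 0, 0, 50], [0, 0, 0, 0, 0, 0, 50]]])

```text
clock: 47.55
eef_pos: [0.4849, 0.2908, 0.1542]
tcp_rot: [-2.053, -2.052, -0.325]
wrist_force: [-0.1, -0.8, 0.3]
gripper_width: 0.0461
finger_force: 0.0
```

```bash
python3 - <<'E'
from ramp import *
st(); U=(0,0,1)
p,d,c=shot("wrist"); cv2.imwrite("pics/w10.png",p)
for k in blobs(mask(p,(16,90,90),(32,255,255)),200): print("disc",ctr(k).round(1),cv2.contourArea(k),dep(c,d,ctr(k)))
D=(.4089,-.3715)
rows([((.47,.06,.16),90,U,50,.04,0),((.42,-.15,.13),75,U,50,.04,0),((*D,.10),45,U,50,.04,2)])
E
```

```text
t 47.55 p [0.4849 0.2908 0.1542] x-head 89.98 z [ 0.     0.309 -0.951] w 0.0461 F [-0.1 -0.8  0.3] j [ 0.39  0.24 -0.92  1.86 -0.1   0.98 -0.45]
disc [319.6 327.9] 4605.0 [0.50136778 0.2823407  0.25500409]
disc [347.6 282.6] 344.0 [0.51124046 0.29265224 0.24799988]
disc [168.8 282.3] 331.0 [0.45782982 0.29281974 0.24831779]
disc [258.2 191.6] 2007.0 [0.48426579 0.32200603 0.08028259]
disc [325.2 188.7] 2049.0 [0.54483032 0.32471981 0.07402969]
[[[-0.36,-0.02,-0.13,0,-0.067,0,50],[-0.37,-0.03,-0.11,0,-0.066,0,50],[-0.38,-0.02,-0.09,0,-0.067,0,50],[-0.37,-0.03,-0.07,0,-0.066,0,50],[-0.39,-0.02,-0.05,-0.001,-0.067,0,50],[-0.38,-0.03,-0.03,0,-0.066,0,50],[-0.35,-0.08,0.05,0,0,0.056,50],[-0.35,-0.07,0.05,0,0,0.055,50],[-0.36,-0.05,0.05,0,0,0.056,50],[-0.36,-0.04,0.05,0,0,0.055,50],[-0.36,-0.02,0.05,0,0,0.056,50],[-0.36,0,0.05,0,-0.001,0.055,50]]]
[[[-0.36,0.08,0.05,0,0,0.111,50],[-0.35,0.11,0.05,0,0,0.111,50],[-0.35,0.13,0.05,0,0,0.112,50],[-0.32,0.17,0.05,0,0,0.111,50],[-0.32,0.2,0.05,0,0,0.111,50],[-0.29,0.22,0.05,0,0,0.111,50],[0,0,0,0,0,0,50],[0,0,0,0,0,0,50]]]
end [ 0.409  -0.3715  0.1001] [ 2.902  1.202 -0.   ]
```

Two discs are on the face, with hubs about 66 px (65 mm) apart. Next the third.

Call:
apply_moves(increments=[[[-0.36, -0.02, -0.13, 0, -0.067, 0, 50], [-0.37, -0.03, -0.11, 0, -0.066, 0, 50], [-0.38, -0.02, -0.09, 0, -0.067, 0, 50], [-0.37, -0.03, -0.07, 0, -0.066, 0, 50], [-0.39, -0.02, -0.05, 0, -0.067, 0, 50], [-0.38, -0.03, -0.03, 0, -0.066, 0, 50], [-0.35, -0.08, 0.05, 0, 0, 0.056, 50], [-0.35, -0.07, 0.05, 0, 0, 0.055, 50], [-0.36, -0.05, 0.05, 0, 0, 0.056, 50], [-0.36, -0.04, 0.05, 0, 0, 0.055, 50], [-0.36, -0.02, 0.05, 0, 0, 0.056, 50], [-0.36, 0, 0.05, 0, 0, 0.055, 50]]])

```text
clock: 49.1
eef_pos: [0.4197, -0.1527, 0.1306]
tcp_rot: [2.493, 1.91, -0.001]
wrist_force: [1.0, 0.4, -0.2]
gripper_width: 0.0498
finger_force: 0.0
```

Call:
apply_moves(increments=[[[-0.36, 0.08, 0.05, 0, 0, 0.111, 50], [-0.35, 0.11, 0.05, 0, 0, 0.111, 50], [-0.35, 0.13, 0.05, 0, 0, 0.112, 50], [-0.32, 0.17, 0.05, 0, 0, 0.111, 50], [-0.32, 0.2, 0.05, 0, 0, 0.111, 50], [-0.29, 0.22, 0.05, 0, 0, 0.111, 50], [0, 0, 0, 0, 0, 0, 50], [0, 0, 0, 0, 0, 0, 50]]])

```text
clock: 50.1
eef_pos: [0.4093, -0.3715, 0.0999]
tcp_rot: [-2.902, -1.2, -0.001]
wrist_force: [-0.3, -0.1, -0.3]
gripper_width: 0.05
finger_force: 0.0
```

```bash
python3 - <<'E'
from ramp import *
st(); U=(0,0,1)
p,d,c=shot("wrist"); cv2.imwrite("pics/w11.png",p)
for k in blobs(mask(p,(16,90,120),(32,255,255)),200): print("disc",ctr(k).round(1),cv2.contourArea(k),ray(c,ctr(k),.008)[0].round(4))
D=(.4089,-.3715)
rows([((*D,.05),45,U,50,.03,0),((*D,.010),45,U,50,.02,1)])
E
```

```text
t 50.1 p [ 0.4093 -0.3715  0.0999] x-head 44.94 z [ 0.     0.002 -1.   ] w 0.05 F [-0.3 -0.1 -0.3] j [ 0.97  0.26 -0.36  1.83  0.1   1.07 -0.21]
disc [328.3 328.4] 4556.0 [ 0.3553 -0.533   0.008 ]
disc [352.9 280.9] 285.5 [ 0.4123 -0.5055  0.008 ]
disc [161.9 282.2] 426.0 [ 0.2727 -0.3683  0.008 ]
disc [257.5 193.4] 2255.5 [ 0.4098 -0.3702  0.008 ]
[[[0,0,0.25,-0.001,-0.001,0,50],[-0.01,0,0.25,0,-0.001,0,50],[0,0,0.2,0,0,0,50],[0,0,0.2,0,0,0,50],[0,0,0,0,0,0,50]]]
end [ 0.4089 -0.3716  0.0102] [ 2.902e+00  1.202e+00 -1.000e-03]
```

Call:
apply_moves(increments=[[[0, 0, 0.25, 0, 0, 0, 50], [0, 0, 0.25, 0, 0, 0, 50], [0, 0, 0.2, 0, 0, 0, 50], [0, 0, 0.2, 0, 0, 0, 50], [0, 0, 0, 0, 0, 0, 50], [0, 0, 0, 0, 0, 0, 6], [0, 0, 0, 0, 0, 0, 6], [0, 0, 0, 0, 0, 0, 6], [0, 0, 0, 0, 0, 0, 6], [0, 0, 0, 0, 0, 0, 6]]])

```text
clock: 51.4
eef_pos: [0.4095, -0.3714, 0.0107]
tcp_rot: [-2.902, -1.202, -0.001]
wrist_force: [0.1, -0.8, 2.6]
gripper_width: 0.015
finger_force: 40.1
```

Call:
apply_moves(increments=[[[0, 0, -0.2, 0, 0, 0, 6], [0, 0, -0.4, 0, 0, 0, 6], [0, 0, -0.4, 0, 0, 0, 6], [0, 0, -0.2, 0, 0, 0, 6], [0, 0, 0, 0, 0, 0, 6], [0, 0, 0, 0, 0, 0, 6]]])

```text
clock: 52.15
eef_pos: [0.4087, -0.371, 0.1292]
tcp_rot: [-2.901, -1.201, 0.0]
wrist_force: [0.6, 0.0, -1.9]
gripper_width: 0.0153
finger_force: 40.0
```

```bash
python3 - <<'E'
from ramp import *
st()
rows([((.43,-.15,.14),75,(0,0,1),6,.04,0),((.46,.06,.15),90,(0,0,1),6,.04,0),(slot(-.065,.085),90,n,6,.04,2)])
E
```

```text
t 52.15 p [ 0.4087 -0.371   0.1292] x-head 44.98 z [-0.001  0.002 -1.   ] w 0.0153 F [ 0.6  0.  -1.9] j [ 0.98  0.23 -0.37  1.8   0.09  1.12 -0.2 ]
[[[0.29,-0.24,-0.02,0,0,-0.111,6],[0.3,-0.21,-0.01,-0.001,-0.001,-0.111,6],[0.32,-0.18,-0.02,0,0,-0.112,6],[0.34,-0.15,-0.02,0,0,-0.111,6],[0.35,-0.13,-0.02,-0.001,0,-0.111,6],[0.35,-0.09,-0.02,0,-0.001,-0.111,6],[0.35,-0.04,-0.02,0,0,-0.056,6],[0.36,-0.03,-0.01,0,0,-0.055,6],[0.35,-0.01,-0.02,0,0,-0.056,6],[0.35,0,-0.01,0,0,-0.055,6],[0.36,0.02,-0.02,0,0,-0.056,6],[0.35,0.04,-0.02,0,0,-0.055,6]]]
[[[0.34,-0.06,0.03,0,0.057,0,6],[0.34,-0.05,0.04,0,0.057,0,6],[0.34,-0.06,0.06,0,0.058,0,6],[0.33,-0.06,0.07,0,0.057,0,6],[0.33,-0.06,0.09,0,0.057,0,6],[0.32,-0.05,0.1,0,0.057,0,6],[0.32,-0.06,0.12,0,0.057,0,6],[0,0,0,0,0,0,6],[0,0,0,0,0,0,6]]]
end [0.4201 0.2978 0.1308] [-2.052 -2.052 -0.325]
```

Call:
apply_moves(increments=[[[0.29, -0.24, -0.02, 0, 0, -0.111, 6], [0.3, -0.21, -0.01, 0, 0, -0.111, 6], [0.32, -0.18, -0.02, 0, 0, -0.112, 6], [0.34, -0.15, -0.02, 0, 0, -0.111, 6], [0.35, -0.13, -0.02, 0, 0, -0.111, 6], [0.35, -0.09, -0.02, 0, 0, -0.111, 6], [0.35, -0.04, -0.02, 0, 0, -0.056, 6], [0.36, -0.03, -0.01, 0, 0, -0.055, 6], [0.35, -0.01, -0.02, 0, 0, -0.056, 6], [0.35, 0, -0.01, 0, 0, -0.055, 6], [0.36, 0.02, -0.02, 0, 0, -0.056, 6], [0.35, 0.04, -0.02, 0, 0, -0.055, 6]]])

```text
clock: 53.65
eef_pos: [0.4606, 0.0621, 0.1521]
tcp_rot: [2.219, 2.224, 0.002]
wrist_force: [1.0, -0.0, -1.1]
gripper_width: 0.015
finger_force: 40.0
```

Call:
apply_moves(increments=[[[0.34, -0.06, 0.03, 0, 0.057, 0, 6], [0.34, -0.05, 0.04, 0, 0.057, 0, 6], [0.34, -0.06, 0.06, 0, 0.058, 0, 6], [0.33, -0.06, 0.07, 0, 0.057, 0, 6], [0.33, -0.06, 0.09, 0, 0.057, 0, 6], [0.32, -0.05, 0.1, 0, 0.057, 0, 6], [0.32, -0.06, 0.12, 0, 0.057, 0, 6], [0, 0, 0, 0, 0, 0, 6], [0, 0, 0, 0, 0, 0, 6]]])

```text
clock: 54.78
eef_pos: [0.4205, 0.2974, 0.1324]
tcp_rot: [-2.052, -2.052, -0.326]
wrist_force: [-0.2, 0.3, -1.2]
gripper_width: 0.0149
finger_force: 40.0
```

```bash
python3 - <<'E'
from ramp import *
st()
p,d,c=shot("wrist"); cv2.imwrite("pics/w12.png",p)
rows([(slot(-.065,.03),90,n,6,.03,1),(slot(-.065,.012),90,n,6,.005,2)])
E
```

```text
t 54.77 p [0.4205 0.2974 0.1324] x-head 90.01 z [ 0.     0.309 -0.951] w 0.0149 F [-0.2  0.3 -1.2] j [ 0.43  0.12 -0.97  2.01 -0.22  0.92 -0.41]
[[[0,0,0.28,0,0,0,6],[0.01,-0.01,0.29,0.001,0,-0.001,6],[0,0,0,0,0,0,6],[0,0,0.04,0,0,0,6],[0,0,0.05,0,0,0,6],[0,0,0.04,0,0,0,6],[0,0,0.05,0,0,0,6],[0,0,0,0,0,0,6],[0,0,0,0,0,0,6]]]
end [0.4199 0.3212 0.0614] [-2.051 -2.052 -0.325]
```

View pics/w12.png

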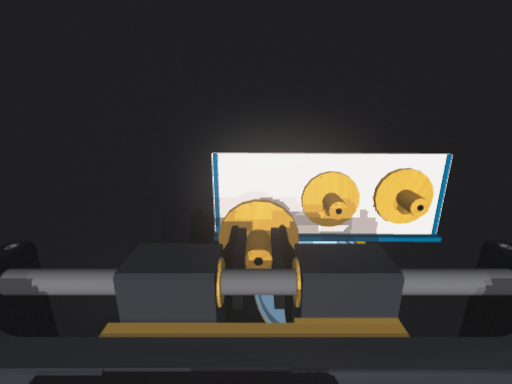

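Two discs sit flat at (330,198) and (404,196), and the third is held parallel over the free left slot. Lowering.

Call:
apply_moves(increments=[[[0, 0, 0.28, 0, 0, 0, 6], [0.01, 0, 0.29, 0, 0, 0, 6], [0, 0, 0, 0, 0, 0, 6], [0, 0, 0.04, 0, 0, 0, 6], [0, 0, 0.05, 0, 0, 0, 6], [0, 0, 0.04, 0, 0, 0, 6], [0, 0, 0.05, 0, 0, 0, 6], [0, 0, 0, 0, 0, 0, 6], [0, 0, 0, 0, 0, 0, 6]]])

```text
clock: 55.95
eef_pos: [0.4207, 0.3217, 0.0615]
tcp_rot: [-2.052, -2.052, -0.326]
wrist_force: [0.4, 0.8, -1.5]
gripper_width: 0.015
finger_force: 40.0
```

Call:
apply_moves(increments=[[[0, 0, 0.01, 0, 0, 0, 6], [0, 0, 0, 0, 0, 0, 6]]])

```text
clock: 56.2
eef_pos: [0.4207, 0.3219, 0.0605]
tcp_rot: [-2.052, -2.051, -0.326]
wrist_force: [-0.2, 0.2, -0.5]
gripper_width: 0.0146
finger_force: 40.0
```

Call:
apply_moves(increments=[[[0, 0, 0.01, 0, 0, 0, 6], [0, 0, 0, 0, 0, 0, 6]]])

```text
clock: 56.45
eef_pos: [0.4208, 0.3222, 0.0597]
tcp_rot: [-2.052, -2.051, -0.326]
wrist_force: [-1.5, -2.2, 3.2]
gripper_width: 0.015
finger_force: 40.1
```

Call:
apply_moves(increments=[[[0, 0, 0, 0, 0, 0, 30], [0, 0, 0, 0, 0, 0, 34], [0, 0, 0, 0, 0, 0, 34], [0, 0, -0.2, 0, 0, 0, 34], [0, 0, -0.4, 0, 0, 0, 34], [0, 0, -0.4, 0, 0, 0, 34], [-0.3, 0, -0.1, 0, 0, 0, 50], [-0.5, 0, 0, 0, 0, 0, 20], [-0.5, 0, 0, 0, 0, 0, 0], [-0.5, 0, 0, 0, 0, 0, 0], [-0.5, 0, 0, 0, 0, 0, 0], [0, 0, 0, 0, 0, 0, 0]]])

```text
clock: 57.95
eef_pos: [0.4202, 0.0664, 0.0918]
tcp_rot: [-2.057, -2.045, -0.325]
wrist_force: [0.4, 0.9, -0.1]
gripper_width: 0.0038
finger_force: 0.0
```

```bash
python3 - <<'E'
from ramp import *
from meas import pan
st(); U=(0,0,1)
for nm in("scene","top"):
    p,d,c=shot(nm); print(nm,pan(p,c)); cv2.imwrite(f"pics/{nm}13.png",p)
for k in blobs(mask(p,(14,90,90),(32,255,255)),30): print(ctr(k).round(1),cv2.contourArea(k),dep(c,d,ctr(k)).round(3))
a=(.4766,.2250)
rows([((*a,.12),90,U,0,.04,0),((*a,.04),90,U,0,.04,0),((*a,.010),90,U,0,.02,2)])
E
```

```text
t 57.95 p [0.4202 0.0664 0.0918] x-head 89.65 z [ 0.     0.31  -0.951] w 0.0038 F [ 0.4  0.9 -0.1] j [ 0.77  0.06 -0.77  2.13 -0.33  0.99  0.18]
scene ((array([0.47636331, 0.23488213]), np.float64(0.05914124384317189)), (0.47620564699172974, 0.2360035628080368, 0.060986731201410294))
top ((array([0.47664416, 0.2354202 ]), np.float64(0.05978095110857842)), (0.4766957461833954, 0.23582471907138824, 0.060419291257858276))
[111.6 230.9] 254.5 [0.422 0.315 0.081]
[112.3 207.5] 249.5 [0.485 0.314 0.082]
[160.3 202. ] 220.0 [0.504 0.201 0.002]
[111.8 183.9] 249.5 [0.549 0.317 0.081]
[258.1 152. ] 61.5 [ 0.637 -0.079  0.07 ]
[239.9 150.9] 64.0 [ 0.64  -0.03   0.072]
[222.1 148.1] 63.5 [0.648 0.019 0.069]
[[[0.31,0.11,0.05,0,-0.08,0,0],[0.32,0.11,0.02,0,-0.081,-0.001,0],[0.31,0.11,0.01,0,-0.08,0,0],[0.32,0.12,-0.02,0,-0.08,0,0],[0.31,0.11,-0.03,0.001,-0.081,0,0],[0,0,0.4,0,0,0,0],[0,0,0.4,0,0,0,0],[0,0,0.15,0,0,0,0],[0,0,0.15,0,0,0,0],[0,0,0,0,0,0,0],[0,0,0,0,0,0,0]]]
end [0.4768 0.225  0.0097] [-2.222e+00 -2.221e+00  1.000e-03]
```

All discs and rods read in place, with hub tops at z≈0.081 and collars at z≈0.070. Now I recentre the pan by pushing it from inside with shut fingers.

Call:
apply_moves(increments=[[[0.31, 0.11, 0.03, 0, -0.08, 0, 0], [0.32, 0.11, 0, 0, -0.081, 0, 0], [0.31, 0.11, -0.01, 0, -0.08, 0, 0], [0.32, 0.12, -0.02, 0, -0.08, 0, 0], [0.31, 0.11, -0.03, 0, -0.081, 0, 0], [0, 0, 0, 0, 0, 0, 0], [0, 0, 0, 0, 0, 0, 0]]])

```text
clock: 58.92
eef_pos: [0.476, 0.2243, 0.1254]
tcp_rot: [2.219, 2.223, 0.0]
wrist_force: [0.3, -0.2, 0.2]
gripper_width: 0.0007
finger_force: 0.0
```

```bash
python3 - <<'E'
from ramp import *
st(); U=(0,0,1); a=(.4766,.2250)
rows([((*a,.04),90,U,0,.045,0),((*a,.010),90,U,0,.02,1),((.4766,.1955,.010),90,U,0,.01,0),((.4766,.1855,.010),90,U,0,.005,1)])
E
```

```text
t 58.92 p [0.476  0.2243 0.1254] x-head 90.11 z [ 0. -0. -1.] w 0.0007 F [ 0.3 -0.2  0.2] j [ 0.27  0.27 -0.9   1.85  0.24  1.13 -0.71]
[[[0,0,0.43,0,0,0.001,0],[0.01,0.01,0.42,0,0,0.001,0],[0,0,0.15,0,0,0,0],[0,0,0.15,0,0,0,0],[0,0,0,0,0,0,0],[-0.1,0,0,0,0,0,0],[-0.1,0,0,0,0,0,0],[-0.1,0,0,0,0,0,0],[-0.05,0,0,0,0,0,0],[-0.05,0,0,0,0,0,0],[0,0,0,0,0,0,0]]]
end [0.477  0.1853 0.0105] [2.221 2.222 0.   ]
```

Call:
apply_moves(increments=[[[0, 0, 0.43, 0, 0, 0, 0], [0.01, 0.01, 0.42, 0, 0, 0, 0], [0, 0, 0.15, 0, 0, 0, 0], [0, 0, 0.15, 0, 0, 0, 0], [0, 0, 0, 0, 0, 0, 0], [-0.1, 0, 0, 0, 0, 0, 0], [-0.1, 0, 0, 0, 0, 0, 0], [-0.1, 0, 0, 0, 0, 0, 0], [-0.05, 0, 0, 0, 0, 0, 0], [-0.02, 0, 0, 0, 0, 0, 0], [0, 0, 0, 0, 0, 0, 0]]])

```text
clock: 60.3
eef_pos: [0.4778, 0.1872, 0.0105]
tcp_rot: [2.221, 2.22, -0.0]
wrist_force: [-0.2, 0.3, 0.2]
gripper_width: 0.0005
finger_force: 0.0
```

```bash
python3 - <<'E'
from ramp import *
from meas import pan
st()
p,d,c=shot("scene"); print(pan(p,c)); cv2.imwrite("pics/s14.png",p[180:360,240:420].repeat(3,0).repeat(3,1))
E
```

```text
t 60.3 p [0.4778 0.1872 0.0105] x-head 89.99 z [ 0.001 -0.001 -1.   ] w 0.0005 F [-0.2  0.3  0.2] j [ 0.26  0.41 -0.83  1.98  0.38  0.92 -0.76]
((array([0.48276668, 0.23441954]), np.float64(0.05261520501793312)), (0.48225265741348267, 0.23571886122226715, 0.053996097296476364))
```

View pics/s14.png

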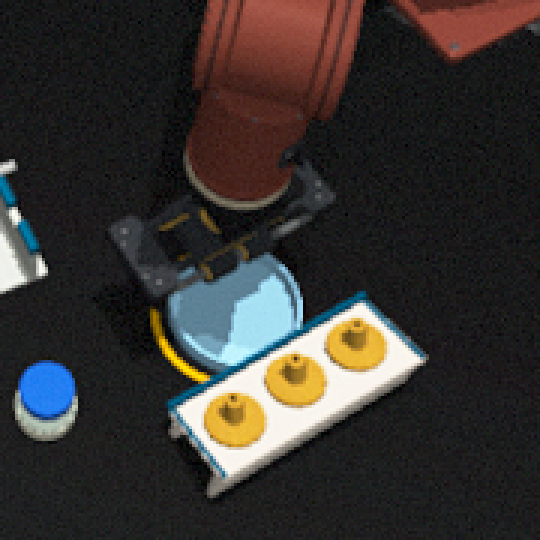

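The three discs sit flat on the ramp at (235,420), (296,380) and (356,344). The pan hasn't visibly moved yet, so I'll keep nudging while watching the force.

Call:
apply_moves(increments=[[[-0.02, 0, 0, 0, 0, 0, 0], [0, 0, 0, 0, 0, 0, 0]]])

```text
clock: 60.6
eef_pos: [0.4776, 0.1853, 0.0104]
tcp_rot: [2.221, 2.221, -0.001]
wrist_force: [-0.5, 0.7, -0.0]
gripper_width: 0.0001
finger_force: 0.4
```

Call:
apply_moves(increments=[[[-0.02, 0, 0, 0, 0, 0, 0], [0, 0, 0, 0, 0, 0, 0]]])

```text
clock: 60.85
eef_pos: [0.4776, 0.1831, 0.0104]
tcp_rot: [2.221, 2.22, -0.001]
wrist_force: [-0.8, 0.4, -0.3]
gripper_width: 0.0005
finger_force: 0.3
```

```bash
python3 - <<'E'
from ramp import *
from meas import pan
st()
p,d,c=shot("scene"); print(pan(p,c))
E
```

```text
t 60.85 p [0.4776 0.1831 0.0104] x-head 89.98 z [ 0.    -0.001 -1.   ] w 0.0005 F [-0.8  0.4 -0.3] j [ 0.27  0.4  -0.83  1.98  0.37  0.91 -0.76]
((array([0.48160041, 0.23784177]), np.float64(0.05226921836824031)), (0.481088787317276, 0.24142761528491974, 0.058281514793634415))
```

Call:
apply_moves(increments=[[[0.1, 0, 0, 0, 0, 0, 0], [0, 0, -0.3, 0, 0, 0, 0], [0, 0, -0.5, 0, 0, 0, 0], [0, 0, -0.3, 0, 0, 0, 0], [-0.5, 0, 0, 0, 0, 0, 0], [-0.5, 0, 0, 0, 0, 0, 0], [-0.5, 0, 0, 0, 0, 0, 0], [0, 0, 0, 0, 0, 0, 0], [0, 0, 0, 0, 0, 0, 0]]])

```text
clock: 62.02
eef_pos: [0.4777, 0.0443, 0.1207]
tcp_rot: [2.221, 2.221, 0.0]
wrist_force: [0.5, 1.0, 0.5]
gripper_width: 0.0004
finger_force: 0.0
```

```bash
cat > chk.py <<'E'
from ramp import *
from meas import pan,ring
st()
for nm in("scene","top"):
    p,d,c=shot(nm); print(nm,pan(p,c)); cv2.imwrite(f"pics/{nm}_chk.png",p)
E
python3 chk.py
```

```text
t 62.02 p [0.4777 0.0443 0.1207] x-head 90.0 z [ 0.001 -0.    -1.   ] w 0.0004 F [0.5 1.  0.5] j [ 0.62  0.15 -0.85  1.96  0.12  1.09 -0.28]
scene ((array([0.47699586, 0.22643083]), np.float64(0.0599441786916222)), (0.47727587819099426, 0.22626131772994995, 0.060821663588285446))
top ((array([0.47741403, 0.22893676]), np.float64(0.057532255800732436)), (0.47735559940338135, 0.22620433568954468, 0.060337234288454056))
```

```bash
python3 - <<'E'
from ramp import *
U=(0,0,1); a=(.495,.2263)
rows([((*a,.12),90,U,0,.045,1),((*a,.04),90,U,0,.04,0),((*a,.010),90,U,0,.02,1),((.515,.2263,.010),90,U,0,.01,0),((.523,.2263,.010),90,U,0,.003,2),((.50,.2263,.010),90,U,0,.02,0),((.50,.2263,.12),90,U,0,.04,0),((.49,.05,.12),90,U,87,.045,2)])
E
```

```text
[[[0.36,0.04,0,0,0,0.001,0],[0.36,0.03,0,0,0,0,0],[0.37,0.04,0,0.001,0,0.001,0],[0.36,0.03,0,0,0,0,0],[0.36,0.04,0.01,0,0,0.001,0],[0,0,0,0,0,0,0],[0,0,0.4,0,0,0,0],[0,0,0.4,0,0,0,0],[0,0,0.15,0,0,0,0],[0,0,0.15,0,0,0,0],[0,0,0,0,0,0,0],[0,0.1,0,0,0,0,0]]]
[[[0,0.1,0,0,0,0,0],[0,0.03,0,0,0,0,0],[0,0.02,0,0,0,0,0],[0,0.03,0,0,0,0,0],[0,0,0,0,0,0,0],[0,0,0,0,0,0,0],[0,-0.12,0,0,0,0,0],[0,-0.11,0,0,0,0,0],[0,0,-0.37,0,0,0,0],[0,0,-0.37,0,0,0,0],[0,0,-0.36,0,0,0,0],[-0.44,-0.03,0,0,0,0,87]]]
[[[-0.44,-0.02,0,0,0,0,87],[-0.44,-0.03,0,0,0,0,87],[-0.44,-0.02,0,0,0,0,87],[0,0,0,0,0,0,87],[0,0,0,0,0,0,87]]]
end [0.4904 0.0501 0.1197] [ 2.222  2.221 -0.   ]
```

Call:
apply_moves(increments=[[[0.36, 0.04, 0, 0, 0, 0, 0], [0.36, 0.03, 0, 0, 0, 0, 0], [0.37, 0.04, 0, 0, 0, 0, 0], [0.36, 0.03, 0, 0, 0, 0, 0], [0.36, 0.04, 0.01, 0, 0, 0, 0], [0, 0, 0, 0, 0, 0, 0], [0, 0, 0.4, 0, 0, 0, 0], [0, 0, 0.4, 0, 0, 0, 0], [0, 0, 0.15, 0, 0, 0, 0], [0, 0, 0.15, 0, 0, 0, 0], [0, 0, 0, 0, 0, 0, 0], [0, 0.1, 0, 0, 0, 0, 0]]])

```text
clock: 63.62
eef_pos: [0.5063, 0.2246, 0.0105]
tcp_rot: [2.22, 2.221, 0.001]
wrist_force: [0.0, 0.4, 0.6]
gripper_width: 0.0004
finger_force: 0.0
```

Call:
apply_moves(increments=[[[0, 0.1, 0, 0, 0, 0, 0], [0, 0.03, 0, 0, 0, 0, 0], [0, 0, 0, 0, 0, 0, 0]]])

```text
clock: 64.0
eef_pos: [0.519, 0.2243, 0.0095]
tcp_rot: [2.222, 2.22, 0.0]
wrist_force: [-0.3, 1.4, 0.4]
gripper_width: 0.0005
finger_force: 0.0
```

Push on to x=0.523, then exit.

Call:
apply_moves(increments=[[[0, 0.02, 0, 0, 0, 0, 0], [0, 0.02, 0, 0, 0, 0, 0], [0, 0, 0, 0, 0, 0, 0], [0, -0.12, 0, 0, 0, 0, 0], [0, -0.11, 0, 0, 0, 0, 0], [0, 0, -0.37, 0, 0, 0, 0], [0, 0, -0.37, 0, 0, 0, 0], [0, 0, -0.36, 0, 0, 0, 0], [-0.44, -0.03, 0, 0, 0, 0, 87], [-0.44, -0.02, 0, 0, 0, 0, 87], [-0.44, -0.03, 0, 0, 0, 0, 87], [-0.44, -0.02, 0, 0, 0, 0, 87]]])

```text
clock: 65.5
eef_pos: [0.4885, 0.0471, 0.1194]
tcp_rot: [2.22, 2.22, -0.001]
wrist_force: [0.5, 0.3, 0.5]
gripper_width: 0.0327
finger_force: 0.0
```

Call:
apply_moves(increments=[[[0, 0, 0, 0, 0, 0, 87], [0, 0, 0, 0, 0, 0, 87]]])

```text
clock: 65.75
eef_pos: [0.4891, 0.049, 0.1196]
tcp_rot: [2.221, 2.221, -0.0]
wrist_force: [0.7, 0.8, -0.4]
gripper_width: 0.0525
finger_force: 0.0
```

```bash
python3 chk.py
```

```text
t 65.75 p [0.4891 0.049  0.1196] x-head 90.0 z [ 0.001 -0.001 -1.   ] w 0.0525 F [ 0.7  0.8 -0.4] j [ 0.62  0.19 -0.88  1.93  0.16  1.09 -0.32]
scene ((array([0.47726536, 0.22608818]), np.float64(0.05962076993037568)), (0.4777853488922119, 0.22622747719287872, 0.06110502779483795))
top ((array([0.47681112, 0.22893204]), np.float64(0.05751429949242462)), (0.47780007123947144, 0.2258882075548172, 0.06054316833615303))
```

```bash
python3 - <<'E'
from ramp import *
U=(0,0,1); a=(.505,.2263)
rows([((*a,.12),90,U,0,.045,1),((*a,.04),90,U,0,.04,0),((*a,.010),90,U,0,.02,1),((.52,.2263,.010),90,U,0,.01,0),((.5300,.2263,.010),90,U,0,.0035,2)])
E
```

```text
[[[0.44,0.04,0,0,0,0.001,0],[0.44,0.04,0,0,0,0,0],[0.44,0.04,0,0.001,0.001,0.001,0],[0.45,0.04,0,0,0,0,0],[0,0,0,0,0,0,0],[0,0,0.4,0,0,0,0],[0,0,0.4,0,0,0,0],[0,0,0.15,0,0,0,0],[0,0,0.15,0,0,0,0],[0,0,0,0,0,0,0],[0,0.07,0,0,0,0,0],[-0.01,0.08,0,0,0,0,0]]]
[[[0,0.03,0,0,0,0,0],[0,0.04,0,0,0,0,0],[0,0.03,-0.01,0,0,0,0],[0,0,0,0,0,0,0],[0,0,0,0,0,0,0]]]
end [0.5301 0.2258 0.0105] [-2.221 -2.221 -0.   ]
```

Call:
apply_moves(increments=[[[0.44, 0.04, 0, 0, 0, 0, 0], [0.44, 0.04, 0, 0, 0, 0, 0], [0.44, 0.04, 0, 0, 0, 0, 0], [0.45, 0.04, 0, 0, 0, 0, 0], [0, 0, 0, 0, 0, 0, 0], [0, 0, 0.4, 0, 0, 0, 0], [0, 0, 0.4, 0, 0, 0, 0], [0, 0, 0.15, 0, 0, 0, 0], [0, 0, 0.15, 0, 0, 0, 0], [0, 0, 0, 0, 0, 0, 0], [0, 0.07, 0, 0, 0, 0, 0], [0, 0.08, 0, 0, 0, 0, 0]]])

```text
clock: 67.35
eef_pos: [0.5221, 0.2254, 0.0104]
tcp_rot: [2.221, 2.22, 0.002]
wrist_force: [0.2, -0.3, 0.1]
gripper_width: 0.0005
finger_force: 0.0
```

Call:
apply_moves(increments=[[[0, 0.03, 0, 0, 0, 0, 0], [0, 0.04, 0, 0, 0, 0, 0], [0, 0.03, 0, 0, 0, 0, 0], [0, 0, 0, 0, 0, 0, 0]]])

```text
clock: 67.85
eef_pos: [0.5311, 0.2253, 0.0094]
tcp_rot: [2.221, 2.22, 0.0]
wrist_force: [0.4, 0.3, -0.2]
gripper_width: 0.0004
finger_force: 0.0
```

```bash
python3 chk.py
```

```text
t 67.85 p [0.5311 0.2253 0.0094] x-head 89.98 z [ 0.001 -0.001 -1.   ] w 0.0004 F [ 0.4  0.3 -0.2] j [ 0.19  0.53 -0.82  1.83  0.46  0.99 -0.83]Traceback (most recent call last):
  File "chk.py", line 5, in <module>
    p,d,c=shot(nm); print(nm,pan(p,c)); cv2.imwrite(f"pics/{nm}_chk.png",p)
                             ~~~^^^^^
  File "meas.py", line 5, in pan
    k=max(blobs(mask(p,*H["pan"]),200),key=cv2.contourArea); k=cv2.convexHull(k)
ValueError: max() iterable argument is empty
```

Call:
apply_moves(increments=[[[0, -0.12, 0, 0, 0, 0, 0], [0, -0.12, 0, 0, 0, 0, 0], [0, 0, -0.37, 0, 0, 0, 0], [0, 0, -0.37, 0, 0, 0, 0], [0, 0, -0.36, 0, 0, 0, 0], [-0.44, -0.03, 0, 0, 0, 0, 87], [-0.44, -0.06, 0, 0, 0, 0, 87], [-0.44, -0.06, 0, 0, 0, 0, 87], [-0.44, -0.06, 0, 0, 0, 0, 87], [0, 0, 0, 0, 0, 0, 87], [0, 0, 0, 0, 0, 0, 87]]])

```text
clock: 69.28
eef_pos: [0.4852, 0.0499, 0.1195]
tcp_rot: [2.221, 2.22, -0.0]
wrist_force: [0.1, 1.5, 0.1]
gripper_width: 0.0527
finger_force: 0.0
```

```bash
python3 chk.py; python3 - <<'E'
from ramp import *
U=(0,0,1); x=.4841
rows([((x,.10,.06),90,U,87,.045,0),((x,.140,.0085),90,U,87,.03,1),((x,.168,.0085),90,U,87,.01,0),((x,.1808,.0085),90,U,87,.004,2)])
E
```

```text
t 69.28 p [0.4852 0.0499 0.1195] x-head 89.99 z [ 0.001 -0.001 -1.   ] w 0.0527 F [0.1 1.5 0.1] j [ 0.65  0.18 -0.91  1.94  0.16  1.09 -0.32]
scene ((array([0.4857708 , 0.22692699]), np.float64(0.05954770863779133)), (0.48609551787376404, 0.22696907818317413, 0.06103808432817459))
top ((array([0.48425337, 0.22949213]), np.float64(0.057129993134148904)), (0.4844376742839813, 0.22716541588306427, 0.05939507111907005))
[[[0.25,-0.01,0.3,0,0,0.001,87],[0.24,0,0.3,0.001,0.001,0.001,87],[0.13,0,0.17,0,0,0,87],[0.14,0,0.17,0,0,0,87],[0.13,0,0.17,0,0,0,87],[0,0,0,0,0,0,87],[0.09,0,0,0,0,0,87],[0.1,0,0,0,0,0,87],[0.09,0,0,0,0,0,87],[0.03,0,0,0,0,0,87],[0.04,0,0,0,0,0,87],[0.03,0,0,0,0,0,87]]]
[[[0.03,0,0,0,0,0,87],[0,0,0,0,0,0,87],[0,0,0,0,0,0,87]]]
end [0.4843 0.1807 0.0086] [-2.221 -2.221 -0.   ]
```

The pan is within 3 mm. One cradle nudge will finish it.

Call:
apply_moves(increments=[[[0.25, -0.01, 0.3, 0, 0, 0, 87], [0.24, 0, 0.3, 0, 0, 0, 87], [0.13, 0, 0.17, 0, 0, 0, 87], [0.14, 0, 0.17, 0, 0, 0, 87], [0.13, 0, 0.17, 0, 0, 0, 87], [0, 0, 0, 0, 0, 0, 87], [0.09, 0, 0, 0, 0, 0, 87], [0.1, 0, 0, 0, 0, 0, 87], [0.09, 0, 0, 0, 0, 0, 87], [0.03, 0, 0, 0, 0, 0, 87], [0, 0, 0, 0, 0, 0, 87]]])

```text
clock: 70.75
eef_pos: [0.4847, 0.1694, 0.0085]
tcp_rot: [2.221, 2.221, -0.0]
wrist_force: [0.1, -0.7, -0.5]
gripper_width: 0.0872
finger_force: 0.0
```

Call:
apply_moves(increments=[[[0.04, 0, 0, 0, 0, 0, 87], [0.04, 0, 0, 0, 0, 0, 87], [0.03, 0, 0, 0, 0, 0, 87], [0, 0, 0, 0, 0, 0, 87], [-0.1, 0, 0, 0, 0, 0, 87], [-0.3, 0, 0, 0, 0, 0, 87], [-0.4, 0, -0.3, 0, 0, 0, 87], [-0.4, 0, -0.4, 0, 0, 0, 87], [-0.4, 0, -0.5, 0, 0, 0, 87], [-0.4, 0, -0.4, 0, 0, 0, 87], [-0.4, 0, 0, 0, 0, 0, 87]]])

```text
clock: 72.12
eef_pos: [0.4861, -0.0609, 0.1707]
tcp_rot: [2.218, 2.216, 0.003]
wrist_force: [1.0, -0.3, -0.1]
gripper_width: 0.087
finger_force: 0.0
```

Call:
apply_moves(increments=[[[-0.4, 0, 0, 0, 0, 0, 87], [0, 0, 0, 0, 0, 0, 87], [0, 0, 0, 0, 0, 0, 87]]])

```text
clock: 72.5
eef_pos: [0.4843, -0.0985, 0.1674]
tcp_rot: [2.222, 2.22, -0.0]
wrist_force: [-0.3, 0.8, -0.8]
gripper_width: 0.0872
finger_force: 0.0
```

```bash
python3 chk.py; python3 - <<'E'
import cv2
from h import *
p,d,c=shot("top"); cv2.imwrite("pics/fin_top.png",p)
for k in blobs(mask(p,(14,90,90),(32,255,255)),30): print(ctr(k).round(1),cv2.contourArea(k),dep(c,d,ctr(k)).round(3))
a=cv2.imread("pics/scene_chk.png")[150:384,150:462]; cv2.imwrite("pics/fin.png",cv2.resize(a,(800,600),interpolation=cv2.INTER_CUBIC))
E
```

```text
t 72.5 p [ 0.4843 -0.0985  0.1674] x-head 89.97 z [ 0. -0. -1.] w 0.0872 F [-0.3  0.8 -0.8] j [ 0.91  0.13 -0.85  1.87  0.1   1.19  0.03]
scene ((array([0.48412356, 0.2322069 ]), np.float64(0.05983625564467967)), (0.4844430685043335, 0.23174956440925598, 0.060746170580387115))
top ((array([0.4848354 , 0.23017347]), np.float64(0.059260808776782976)), (0.48503315448760986, 0.2308991253376007, 0.060292042791843414))
[111.6 230.9] 254.5 [0.422 0.315 0.081]
[112.3 207.5] 249.5 [0.485 0.314 0.08 ]
[158.5 209.9] 264.5 [0.481 0.205 0.004]
[111.8 183.9] 249.5 [0.549 0.316 0.082]
[258.1 152. ] 61.5 [ 0.637 -0.079  0.07 ]
[239.9 150.9] 64.0 [ 0.64  -0.03   0.071]
[222.1 148. ] 62.5 [0.648 0.019 0.07 ]
[186.3 104.5] 87.0 [0.756 0.111 0.12 ]
```

View pics/fin.png

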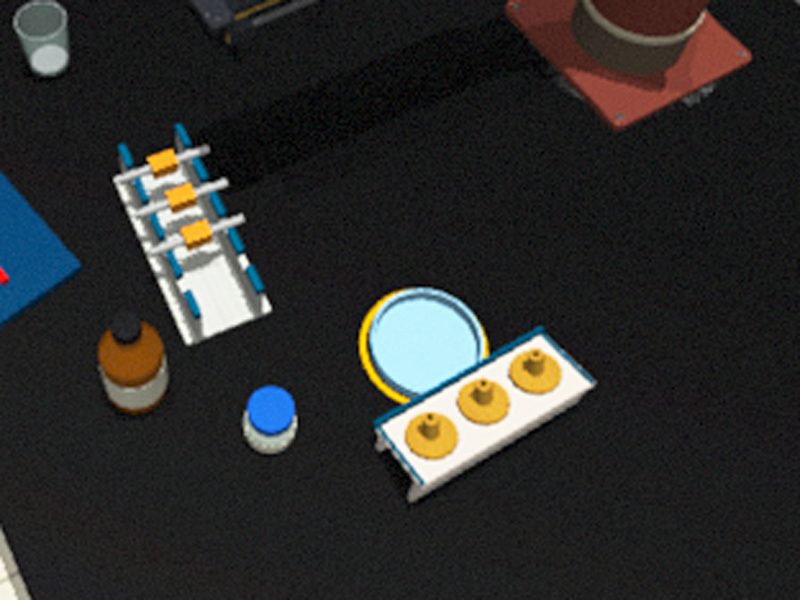

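The final view shows the rods in three notch pairs at (163,163), (182,197) and (198,233). The discs lie flat on the ramp at (432,435), (484,400) and (536,370), and the pan is on the ring at (425,342), within about 1 mm. The bystanders are untouched. Handing in.

```bash
python3 -c "
from plant import env
print(env.close_job())"
```

```text
the job is handed in; nothing more can be done
None
```

The job is handed in at about 72 s: all three rods are seated in facing notches, all three brass discs lie flat on the ramp, and the pan is centred on its mark to about 1 mm after I pushed it back from a mid-run knock.

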